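Clip a bracket into the snap-claw riveting nest

TASK

Load the black slotted bracket that lies at the front left of the table into the riveting nest for its rivets: set it in at a slant with one end slipped under the fixed lip, then press its other end down until the over-centre spring claw with the red tab snaps shut over it, so that the bracket stays clamped down flat when you let go. The bracket is moulded plastic, so feel for the contacts, never push it with more than about 15 N, and stop pressing once the claw has snapped over. Leave the rivet tub, the tape roll, the pliers and the screwdriver at the front of the table where they are.

Things in the scene. Friction and masses are not known exactly. Their poses are not given: they have to be found in the camera images.
- bracket: Black moulded bracket, 50 (x) x 95 (y) x 36 mm, 45 g; origin at the centre of its underside, z up. A flat slotted plate 7 mm thick with an upright flange 5 mm thick along its +x edge (x = 20 to 25 mm, up to z = 36). Three ribs 4 mm thick join them at y = -44, 0, +44 mm (x = 5 to 20, up to z = 27). Take it by the flange from above between two ribs, at y = +22 or -22 mm.
- bracket_mid (a point): Centre of the bracket: 18 mm above its underside, axes as the bracket's.
- bracket_toe (a point): On the bracket: bottom edge of its -y end (x = -10, y = -47.5, z = 0 mm in the bracket's frame), the end that goes under the lip.
- nest: Riveting nest, bolted down: dark foot plate 104 (x) x 236 (y) x 12 mm, on it a grey head on a jack screw. Origin on the table below the middle of the bracket's place, z up; the clamped bracket has the nest's axes and its x, y (flange at +x). The head's height is set by hand and not measured: its steel rests for the plate lie 42 to 56 mm above the table. All heights given elsewhere are above these rests.
- under_lip (a point): Point on the table straight below the front edge of the fixed lip (nest x = -10, y = -43 mm), axes as the nest's. The lip (nest x = -25 to -1) overhangs from the end stop at y = -48.5 to y = -43; underside 11 mm, top 19 mm above the rests. Before it the rest is clear to y = -26. Dowels 8 mm thick at x = +-32.5 guide the plate's sides with 3 mm to spare: y = -36 (5 mm high), y = +44 (14 mm).
- under_claw (a point): Point on the table straight below the pivot of the claw (nest x = 0, y = 57 mm). The claw is a steel C open towards the lip. Open, its lower jaw (x = -14 to 14) rises at 45 degrees from the pivot and carries the bracket's +y end about 13 mm above the rests; its upper jaw (x = -22 to 2) stands clear behind that end, up to 18 mm high. Closed, the upper jaw lies on the plate down to y = 43 mm.
- under_press (a point): Point on the table below a good pressing spot on the plate (nest x = -6, y = 28 mm), free of flange, ribs and claw for closed fingertips. Pressing there takes 3 to 6 N at first, 10 to 16 N at the peak half-way down, then falls to nothing with the plate about 2 mm above the rests: from there the claw snaps shut by itself. Further down the plate meets the hard rest.
- claw (a joint): Turn of the claw (rad): 0 = open, about 0.95 = closed on the plate (at most 1.0). A spring over centre drives it: below 0.58 it springs back open and lifts the bracket, beyond 0.58 it snaps shut.
- rivet_tub: Bystander: pale plastic tub, 87 mm across, 57 mm high; origin under its centre.
- screwdriver: Bystander: yellow screwdriver, 208 mm long along its y; origin under its middle.
- packing_tape: Bystander: brown tape roll, 112 mm across, 48 mm high; origin under its centre.
- pliers: Bystander: red-handled pliers, 165 mm long; origin under their middle.

How it is judged:
On the way, in this order (a step that is already met when the one before it is completed fails the run):
1. the bracket's -y end is under the lip while the other end is still up (y of bracket_toe in the frame of nest between -0.054 and -0.0445 m and x of bracket_toe in the frame of nest between -0.0145 and -0.0055 m and z of bracket_toe in the frame of nest between 0.04 and 0.0605 m and angle between bracket's own z axis and vertical between 0.07 and 0.6 rad), for 0.2 s.
2. the claw has snapped shut over the bracket's other end (value of joint claw above 0.88 rad and angle between bracket's own z axis and vertical below 0.04 rad), for 0.1 s.
At the end, for the whole second after the job is handed in: The bracket lies clamped in the nest, released and at rest: its middle within 4 mm of the nest's in x and y, flat to 0.04 rad, in line with the nest to 0.08 rad, at the height of the rests, with the claw closed beyond 0.88 rad (all of step 2 and x of bracket in the frame of nest between -0.004 and 0.004 m and y of bracket in the frame of nest between -0.004 and 0.004 m and z of bracket in the frame of nest between 0.04 and 0.0585 m and angle between the y axis of bracket and the y axis of nest, either way round below 0.08 rad and linear speed of bracket below 0.01 m/s); the robot touches nothing.
It fails at once if the bracket is pressed against the nest (rests, lip, dowels and claw together) with more than 35 N (contact force between bracket and nest above 35 N).
It fails at once if the rivet tub moved by more than 25 mm (distance of rivet_tub from where it was at the start of the episode above 0.025 m).
It fails at once if the screwdriver moved by more than 25 mm (distance of screwdriver from where it was at the start of the episode above 0.025 m).
It fails at once if the packing tape moved by more than 25 mm (distance of packing_tape from where it was at the start of the episode above 0.025 m).
It fails at once if the pliers moved by more than 25 mm (distance of pliers from where it was at the start of the episode above 0.025 m).
It also fails if it takes over 58 s, if anything falls off the work surface, if the arm or the gripper's body presses on something with over 40 N, if the wrist force passes 120 N, or if a joint passes its speed limit or range.

ROBOT

A 6-joint arm with a two-finger parallel gripper is mounted at the origin on a cart in front of the work surface, level with it; the furniture and walls round the work are solid. World frame = base frame: x ahead of the robot, y to its left, z up, the work surface at z = 0. Lengths are in m, angles in rad, forces in N, time in s.
With the tool pointing down it reaches from about 0.3 to 0.875 m from the base axis. Payload 6.4 kg.
Tool frame: the origin (TCP) lies between the finger pads; the fingertips stand 25 mm ahead of it and the grasp point (between the pads) lies 6 mm ahead of it; z points along the fingers, y is the line along which they close (so a half turn about z gives the same grasp; the last joint's range is limited). The gripper opens to 88 mm and grips with 3 to 60 N. Pads are 18 mm wide; open, the fingers measure 123 mm over their backs; the gripper's body (75 mm by 187 mm) begins 45 mm behind the grasp point.
Start: joints at [0.998, 0.181, 1.607, -0, 1.354, -0.206], TCP at [0.206, 0.537, 0.243] pointing down, gripper open.
Joint ranges: [-2.99, 2.99], [-0.89, 2.07], [0.3, 2.58], [-1.14, 4.28], [0, 2.63], [-3.12, 3.12]. Speed limits (rad/s): [2.57, 2.57, 3.01, 3.14, 3.14, 3.14].

INTERFACE

Orientations are given as a unit quaternion [w, x, y, z].
In Python, from cell import ctrl gives the robot as it stands.
- The arm moves only by the tool servo_tool, never from a script. Its argument "commands" is text: rows parted by semicolons, each of 5 numbers parted by spaces: the closure, from -1 (fully open) to 1 (shut), so that 0 is half open, then the shift along the tool's x, y, z in mm, then the turn about the tool's z in rad. A call has 1 to 20 rows; each row is the pose to reach, as a shift and turn from the pose commanded when the call began, along the tool's axes at that moment; what a row does not reach only later rows make up. A row lasts 1/10 s, in which the tool goes at most 50 mm and 8.59 degrees, less where a joint would pass 70% of its speed; a pose out of reach is approached as far as the arm can. A call with a gripper value outside its range is refused whole. The fingers move at their own pace and stop on an object; "force" is the grip in N (left out, the last holds). Time passes only in rows, so rows that repeat a pose let the fingers close. It gives the time, the measured TCP pose, the force, the opening and the grip force at its end, in the units of the state.
- ctrl.read_state(): the state, without advancing time (a new reading comes with each control period).
- ctrl.capture(name): name is "scene" or "side" or "wrist"; returns a dict with "color" (480x640x3 uint8, red, green, blue), "mtx" (3x3 intrinsics, pixels), "world_from_camera" (4x4, takes a point from camera to world coordinates). Camera axes: x right, y down, z forward; pixel columns grow to the right and rows downward; lengths in m; the calibration is good to about 2 mm. A picture is of the moment at which its call begins. There is no depth.
- ctrl.hand_in(): hands the job in; it is judged then, once.
The state is a dict: "clock": time; "qpos": joint angles; "dq": joint speeds; "tau": joint torques, N m; "position": TCP position; "tcp_rot": TCP orientation; "contact_force": force on the tool from outside, world axes, zero at the start; "ft_torque": the same for the moment, N m; "finger_gap": finger opening in m; "grasp_force": force on a finger pad.
Only numpy, scipy, OpenCV 4.12 (cv2) and the standard library are available. Lean on these libraries where they do the work, as an engineer would, in place of code of your own. Each camera call takes 0.05 s, during which the arm holds its last target. There are 200 camera calls.

## Working session

There is one attempt and no reset: what is moved stays moved. The work goes in short steps, Python scripts to look and compute and a tool call to move; the robot and the scene stay as the last step left them, time stands still between calls to the robot, and variables do not carry over. Pictures are saved under pics/ and viewed, at most 10 in all, crops included, and the job is handed in when it is done.

Besides the shell and the picture viewer there is one more tool, called after ">>>" by a JSON object that holds its "fn" and its "kwargs", one argument or row to a line. servo_tool: Moves the arm, as the interface text tells. Its arguments: {"type":"object","properties":{"commands":{"type":"string"},"force":{"type":"number"}},"required":["commands"]}

```bash
mkdir -p pics; ls; cat > h.py <<'E'
import numpy as np,cv2,json
from cell import ctrl
def cap(n,f):
    c=ctrl.capture(n);cv2.imwrite('pics/'+f+'.png',c['color'][...,::-1]);np.savez('pics/'+f+'.npz',**c);return c
def ray(c,uv):
    K=np.array(c['mtx']);T=np.array(c['world_from_camera'])
    uv=np.atleast_2d(uv).astype(float)
    d=np.c_[uv,np.ones(len(uv))]@np.linalg.inv(K).T@T[:3,:3].T
    return T[:3,3],d
def onz(c,uv,z):
    o,d=ray(c,uv);return o+d*((z-o[2])/d[:,2:3])
def proj(c,p):
    K=np.array(c['mtx']);T=np.array(c['world_from_camera'])
    q=(np.atleast_2d(p)-T[:3,3])@T[:3,:3];q=q@K.T;return q[:,:2]/q[:,2:]
def tri(c1,u1,c2,u2):
    o1,d1=ray(c1,u1);o2,d2=ray(c2,u2);d1=d1[0];d2=d2[0]
    s=np.linalg.lstsq(np.c_[d1,-d2],o2-o1,rcond=None)[0]
    a,b=o1+d1*s[0],o2+d2*s[1];return (a+b)/2,np.linalg.norm(a-b)
E
python3 - <<'E'
from h import *
for n in ['scene','side','wrist']:
    c=cap(n,n+'0');print(n,np.round(c['world_from_camera'],3).tolist(),c['mtx'][0][0])
print(ctrl.read_state())
E
```

```text
pics
scene [[0.737, -0.472, 0.483, -0.065], [-0.675, -0.506, 0.537, -0.666], [-0.009, -0.722, -0.692, 0.902], [0.0, 0.0, 0.0, 1.0]] 462.4451590814397
side [[-0.999, 0.014, -0.045, 0.573], [0.045, 0.612, -0.79, 1.003], [0.016, -0.791, -0.612, 0.861], [0.0, 0.0, 0.0, 1.0]] 510.2676046652743
wrist [[0.359, 0.884, 0.3, 0.127], [0.933, -0.34, -0.118, 0.567], [-0.002, 0.322, -0.947, 0.384], [0.0, 0.0, 0.0, 1.0]] 432.16325767285116
{'clock': 0.15, 'qpos': array([ 9.97736925e-01,  1.81375747e-01,  1.60774049e+00, -1.77828128e-05,
        1.35379442e+00, -2.06325635e-01]), 'dq': array([ 0.00140838, -0.0007327 , -0.00448621, -0.00050884, -0.00058582,
        0.00088831]), 'tau': array([ 8.60155105e-04, -4.34231973e+01, -3.42176628e+01,  7.02422485e-02,
        3.55832989e-02, -7.15986971e-05]), 'position': array([0.20596403, 0.53642997, 0.24253236]), 'tcp_rot': array([-2.42325570e-04,  1.82339112e-01,  9.83235482e-01, -6.12889166e-04]), 'contact_force': array([-0.27913439,  0.32414452,  0.95060169]), 'ft_torque': array([-0.03152816, -0.03979837,  0.03948082]), 'grasp_force': 0.0, 'finger_gap': 0.0883536785523128}
```

View pics/scene0.png

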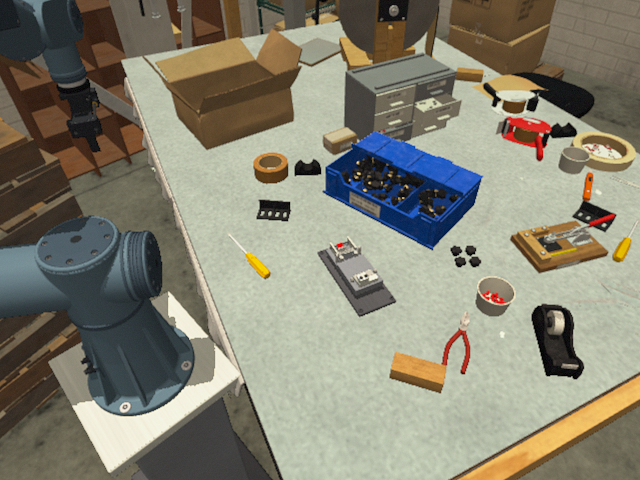

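View pics/side0.png

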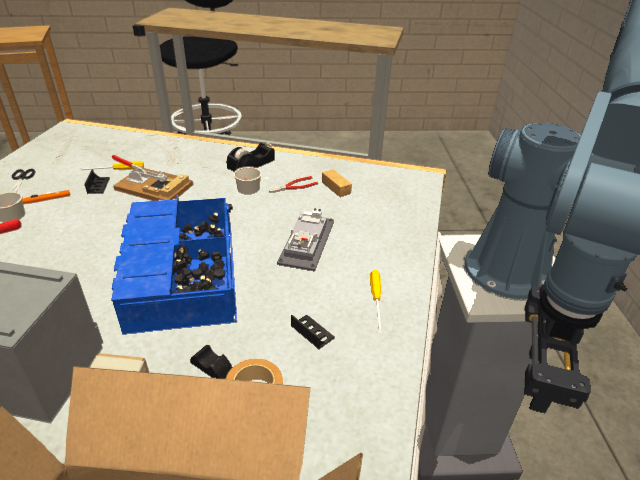

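View pics/wrist0.png

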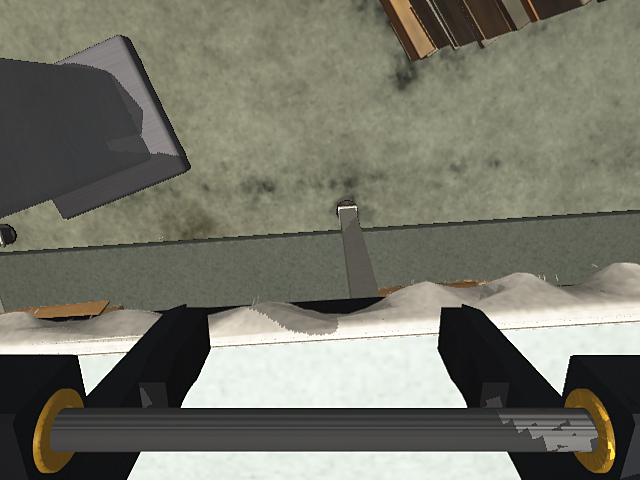

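The scene view shows the bracket at about (274,210) and the nest at (357,275), with the red tab at its upper-left end (340,243). The side view shows the bracket at (313,331) and the nest at (306,240). In the wrist view the table edge is in the foreground and no parts are visible. Next: enlarged crops of both objects.

```bash
python3 - <<'E'
from h import *
S=cv2.imread('pics/scene0.png');D=cv2.imread('pics/side0.png')
def crop(I,x,y,w,h):return cv2.resize(I[y:y+h,x:x+w],(400,300),interpolation=cv2.INTER_CUBIC)
o=np.vstack([np.hstack([crop(S,250,190,52,39),crop(S,312,228,88,90*300//360)]),np.hstack([crop(D,284,308,56,42),crop(D,260,201,96,72)])])
cv2.imwrite('pics/crops.png',o)
cs=dict(np.load('pics/scene0.npz'));cd=dict(np.load('pics/side0.npz'))
print(tri(cs,(274,210),cd,(313,331)),tri(cs,(357,275),cd,(306,240)))
# nest foot plate: dark low-sat quad; corners via approxPoly
for c,n,(x,y,w,h) in((cs,'s',(312,228,90,90)),(cd,'d',(265,200,80,80))):
    g=c['color'][y:y+h,x:x+w].astype(int).max(2)
    m=(g<120).astype(np.uint8)
    k,_=cv2.findContours(m,cv2.RETR_EXTERNAL,cv2.CHAIN_APPROX_NONE)
    k=max(k,key=cv2.contourArea);q=cv2.convexHull(k)
    a=cv2.approxPolyDP(q,3,True)[:,0]+[x,y]
    print(n,cv2.contourArea(k),a.tolist(),np.round(onz(c,a,.012),3).tolist())
E
```

```text
(array([0.52640873, 0.21189835, 0.01277928]), np.float64(0.009620718998299436)) (array([ 0.52808476, -0.13384279,  0.00784496]), np.float64(0.005505357829766163))
s 1427.0 [[318, 252], [325, 250], [382, 281], [395, 301], [359, 316]] [[0.511, -0.007, 0.012], [0.53, -0.014, 0.012], [0.56, -0.194, 0.012], [0.536, -0.259, 0.012], [0.439, -0.23, 0.012]]
d 230.5 [[326, 219], [312, 260], [284, 255], [284, 249]] [[0.464, -0.227, 0.012], [0.513, -0.038, 0.012], [0.587, -0.061, 0.012], [0.587, -0.087, 0.012]]
```

View pics/crops.png

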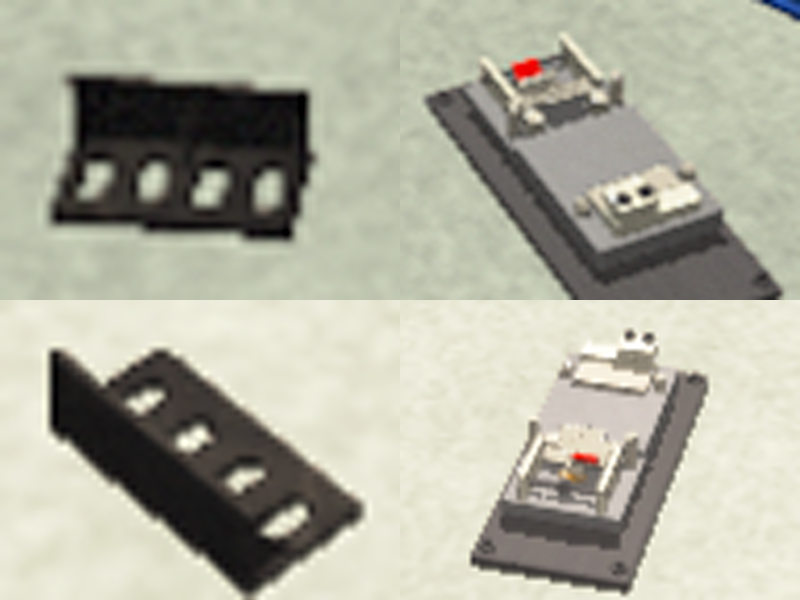

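The crops show the bracket with its flange on the far side. In scene pixels its near plate corners are about (256.8,218.6) and (288,220.9), and its flange top corners (259.1,200.1) and (289.8,202). The nest's claw (red tab) points to world +y and the lip to -y, with foot corners about (318,252), (395,301) and (359,316).

```bash
python3 - <<'E'
from h import *
cs=dict(np.load('pics/scene0.npz'));cd=dict(np.load('pics/side0.npz'))
p=onz(cs,[(256.8,218.6),(288,220.9)],0.0);f=onz(cs,[(259.1,200.1),(289.8,202)],.036)
print(p.round(3),f.round(3),np.linalg.norm(p[1]-p[0]),np.linalg.norm(f[1]-f[0]))
# side crop scale .14, origin 284,308
q=[(284+.14*a,308+.14*b) for a,b in((52,50),(250,293),(362,212))]
print(onz(cd,q,[[.036],[0],[.007]] if 0 else 0.0).round(3), onz(cd,q[:1],.036).round(3),onz(cd,[(284+.14*362,308+.14*(512-300))],.007).round(3))
fl=f.mean(0);print('flange mid',fl,'plate near mid',p.mean(0))
s=ctrl.read_state();print(s['position'])
E
```

```text
[[0.479 0.228 0.   ]
 [0.54  0.157 0.   ]] [[0.512 0.255 0.036]
 [0.573 0.185 0.036]] 0.09349932231202214 0.09214174353006138
[[ 0.57   0.151  0.   ]
 [ 0.511  0.256  0.   ]
 [ 0.474  0.224 -0.   ]] [[0.57  0.186 0.036]] [[0.474 0.231 0.007]]
flange mid [0.54223046 0.22002741 0.036     ] plate near mid [0.50916795 0.19247403 0.        ]
[0.20596403 0.53642997 0.24253236]
```

Both views agree: bracket centre about (0.528, 0.209), yaw 0.71; nest centre about (0.524, -0.133), yaw about -0.31. I'll go over the nest first for a close wrist view.

>>> {"fn": "servo_tool", "kwargs": {
  "commands": "-1 -180 -170 0 0.5;-1 -360 -340 0 1.0;-1 -536 -511 0 1.514;-1 -536 -511 0 1.514;-1 -536 -511 0 1.514;-1 -536 -511 0 1.514;-1 -536 -511 0 1.514;-1 -536 -511 0 1.514;-1 -536 -511 0 1.514;-1 -536 -511 0 1.514;-1 -536 -511 0 1.514;-1 -536 -511 0 1.514;-1 -536 -511 0 1.514;-1 -536 -511 0 1.514;-1 -536 -511 0 1.514;-1 -536 -511 0 1.514;-1 -536 -511 0 1.514;-1 -536 -511 0 1.514;-1 -536 -511 0 1.514"
}}

```text
clock: 2.05
position: [0.5229, -0.131, 0.2433]
tcp_rot: [-0.0, 0.807, 0.59, 0.0]
contact_force: [-0.2, -0.4, -0.2]
finger_gap: 0.0884
grasp_force: 0.0
```

```bash
python3 - <<'E'
from h import *
c=cap('wrist','w1');s=ctrl.read_state();print(s['clock'],s['position'],s['tcp_rot'],s['qpos'])
I=c['color'][...,::-1][:420,60:560];cv2.imwrite('pics/w1b.png',cv2.resize(I,(700,588),interpolation=cv2.INTER_CUBIC))
E
```

```text
2.1 [ 0.52301089 -0.13112759  0.24339756] [2.89113381e-05 8.07283158e-01 5.90164296e-01 7.12695977e-05] [-4.65960636e-01  1.00661642e-01  1.69695338e+00  1.03124862e-04
  1.34386117e+00 -1.57712196e-01]
```

View pics/w1b.png

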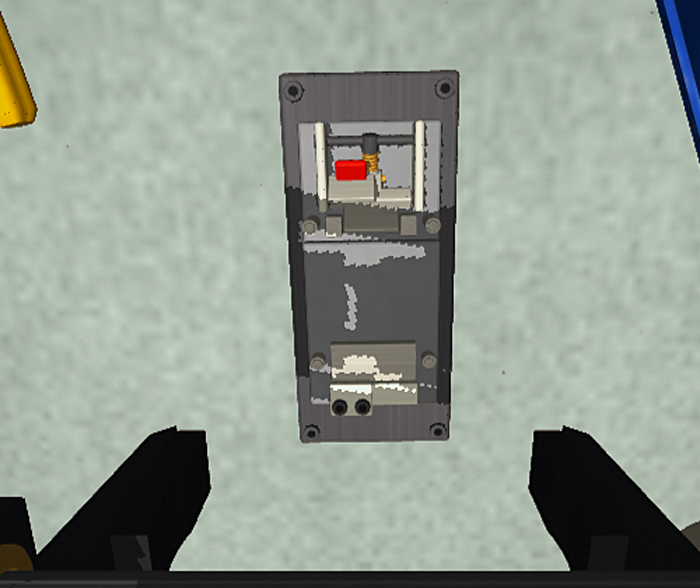

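The wrist view shows the nest cleanly. In crop pixels (1.4x, column offset 60) the claw-side dowels are at (310,226) and (433,225), and the lip-side dowels at (317,361) and (429,360). The lip front edge is at v≈382, the rest's front edge at v≈343, and the foot corners at (279,73), (458,70), (448,440) and (300,442). The claw is open.

```bash
python3 - <<'E'
from h import *
from scipy.optimize import least_squares
c=dict(np.load('pics/w1.npz'))
pts=[((310,226),-32.5,44,'r14'),((433,225),32.5,44,'r14'),((317,361),-32.5,-36,'r5'),((429,360),32.5,-36,'r5'),
((279,73),-52,118,'f'),((458,70),52,118,'f'),((448,440),52,-118,'f'),((300,442),-52,-118,'f')]
uv=np.array([p[0] for p in pts])/1.4+[60,0]
def model(v):
    x,y,a,h=v;P=[]
    for _,X,Y,k in pts:
        X,Y=X/1e3,Y/1e3;z=.012 if k=='f' else h+int(k[1:])/1e3
        P.append([x+X*np.cos(a)-Y*np.sin(a),y+X*np.sin(a)+Y*np.cos(a),z])
    return proj(c,P)-uv
for idx in (range(4),range(8)):
    r=least_squares(lambda v:model(v)[list(idx)].ravel(),[.52,-.13,-.31,.05]);print(r.x.round(4),r.fun.reshape(-1,2).round(1).tolist())
q=onz(c,uv[4:],.012);print(q.round(4).tolist(),q.mean(0))
E
```

```text
[ 0.5225 -0.137  -0.298   0.0476] [[0.1, -0.0], [0.0, -0.3], [0.3, 0.2], [-0.5, 0.1]]
[ 0.5237 -0.133  -0.2941  0.0599] [[-2.1, -3.3], [1.5, -4.0], [-1.1, 0.9], [1.1, 0.5], [-1.5, 1.3], [2.1, 1.3], [0.9, 3.1], [-0.9, 3.1]]
[[0.5096, -0.0044, 0.012], [0.6063, -0.0337, 0.012], [0.5392, -0.2575, 0.012], [0.4416, -0.2279, 0.012]] [ 0.52418347 -0.13086309  0.012     ]
```

>>> {"fn": "servo_tool", "kwargs": {
  "commands": "-1 170 -50 0 -0.5;-1 345 -105 0 -1.02;-1 345 -105 0 -1.02;-1 345 -105 0 -1.02;-1 345 -105 0 -1.02;-1 345 -105 0 -1.02;-1 345 -105 0 -1.02;-1 345 -105 0 -1.02;-1 345 -105 0 -1.02;-1 345 -105 0 -1.02;-1 345 -105 0 -1.02;-1 345 -105 0 -1.02"
}}

```text
clock: 3.3
position: [0.5288, 0.2266, 0.2433]
tcp_rot: [0.0, 0.418, 0.908, -0.0]
contact_force: [0.2, -0.1, -0.6]
finger_gap: 0.0879
grasp_force: 0.0
```

```bash
python3 - <<'E'
from h import *
c=cap('wrist','w2');s=ctrl.read_state();print(s['clock'],s['position'],s['tcp_rot'])
I=c['color'][...,::-1][:420,60:560];cv2.imwrite('pics/w2b.png',cv2.resize(I,(700,588),interpolation=cv2.INTER_CUBIC))
E
```

```text
3.35 [0.52884433 0.22673629 0.24331402] [ 8.71625380e-05  4.18320987e-01  9.08299257e-01 -5.84102616e-05]
```

View pics/w2b.png

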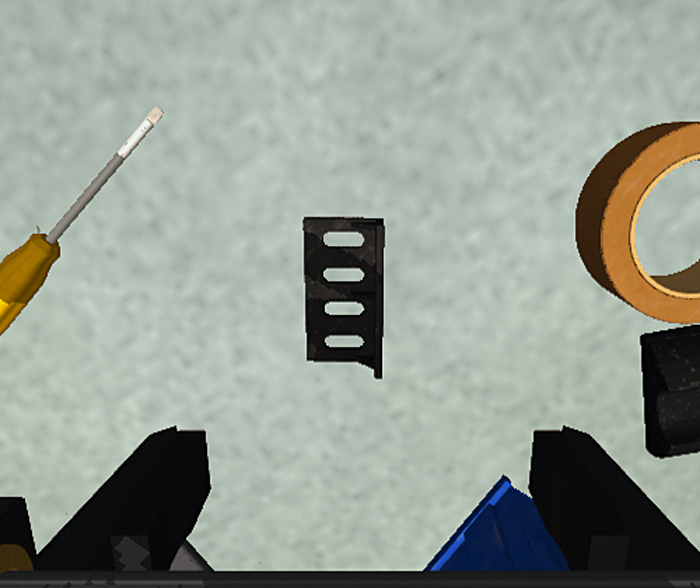

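The wrist view shows the bracket upright with the flange on the right, outer top edge from (384,220) to (382,378), and plate left corners at (304,218) and (307,360). The screwdriver and tape are well clear.

```bash
cat >> h.py <<'E'
def tool(s):
    from scipy.spatial.transform import Rotation as R
    w,x,y,z=s['tcp_rot'];return R.from_quat([x,y,z,w]).as_matrix()
def shift(p):  # mm shift along tool axes to reach world p
    s=ctrl.read_state();return ((np.array(p)-s['position'])@tool(s)*1e3).round(1), np.arctan2(*tool(s)[1::-1,1])
E
python3 - <<'E'
from h import *
c=dict(np.load('pics/w2.npz'))
f=onz(c,np.array([(384,220),(382,378)])/1.4+[60,0],.036)
p=onz(c,np.array([(304,218),(307,360)])/1.4+[60,0],.0035)
y=(f[0]-f[1]);print(np.linalg.norm(y),np.linalg.norm(p[0]-p[1]),'yaw',np.arctan2(-y[0],y[1]))
y/=np.linalg.norm(y);x=np.array([y[1],-y[0],0])
print('width',(f.mean(0)-p.mean(0))@x)
m=f.mean(0);g=m-.0025*x+.022*y;g[2]=.035
print('flange mid',m,'grasp',g);print(shift(g))
E
```

```text
0.09714671051482367 0.09438864642697813 yaw 0.7017825325050611
width 0.04938739464512184
flange mid [0.54141602 0.2234648  0.036     ] grasp [0.52530403 0.23865209 0.035     ]
(array([ 11.4,   5.1, 208.3]), np.float64(0.7076043042721095))
```

>>> {"fn": "servo_tool", "kwargs": {
  "commands": "0 11 5 50 0.005;0 11 5 100 0.005;0 11 5 150 0.005;0 11 5 180 0.005;0 11 5 195 0.005;0 11 5 203 0.005;0 11 5 208 0.005;0 11 5 208 0.005;1 11 5 208 0.005;1 11 5 208 0.005;1 11 5 208 0.005;1 11 5 208 0.005;1 11 5 208 0.005;1 11 5 208 0.005;1 11 5 208 0.005;1 11 5 208 0.005",
  "force": 8
}}

```text
clock: 4.95
position: [0.5253, 0.2398, 0.0354]
tcp_rot: [0.0, 0.42, 0.908, 0.0]
contact_force: [-1.3, 0.0, 3.1]
finger_gap: 0.005
grasp_force: 8.0
```

>>> {"fn": "servo_tool", "kwargs": {
  "commands": "1 0 0 -30 0;1 0 0 -80 0;1 0 0 -130 0;1 -30 -30 -165 0.1;1 -60 -60 -165 0.2;1 -90 -90 -165 0.35;1 -125 -125 -165 0.5;1 -160 -160 -165 0.65;1 -195 -195 -165 0.8;1 -230 -229 -165 0.9;1 -265 -264 -165 1.0;1 -290 -289 -165 1.0;1 -315 -313 -155 1.0;1 -315 -313 -135 1.0;1 -315 -313 -115 1.0;1 -315 -313 -100 1.0;1 -315 -313 -88 1.0;1 -315 -313 -85 1.0;1 -315 -313 -85 1.0;1 -315 -313 -85 1.0"
}}

```text
clock: 6.95
position: [0.4914, -0.2032, 0.1209]
tcp_rot: [0.001, 0.803, 0.596, 0.0]
contact_force: [-0.3, -1.0, 0.1]
finger_gap: 0.0048
grasp_force: 8.0
```

```bash
python3 - <<'E'
from h import *
s=ctrl.read_state();print(s['position'],s['contact_force'],s['ft_torque'],np.arctan2(*tool(s)[1::-1,1]))
d=cap('side','d2');c=cap('scene','s2');w=cap('wrist','w3')
k=lambda I,x,y,w_,h_:cv2.resize(I['color'][y:y+h_,x:x+w_,::-1],(400,300),interpolation=cv2.INTER_CUBIC)
cv2.imwrite('pics/m1.png',np.hstack([k(d,265,140,120,90),k(w,120,80,400,300)]))
E
```

```text
[ 0.49140937 -0.20320791  0.1209328 ] [-0.33342835 -0.96709088  0.13022902] [-0.08016354  0.0686663  -0.00334669] -0.29474371495153295
```

View pics/m1.png

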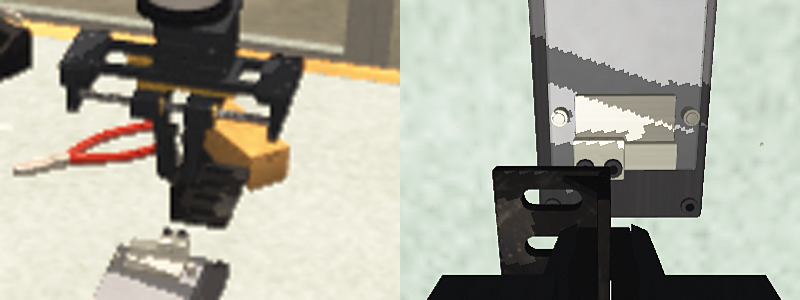

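The left crop (side) shows the bracket held level above the nest's lip end. In the right crop (wrist) its +y edge (row ~170) lies over the lip block at the bolts (613,165), as planned. Now I'll lower it gently to pivot it in a light grip.

>>> {"fn": "servo_tool", "kwargs": {
  "commands": "1 0 0 2 0;1 0 0 4 0;1 0 0 6 0;1 0 0 8 0;1 0 0 10 0;1 0 0 11 0;1 0 0 12 0",
  "force": 4
}}

```text
clock: 7.8
position: [0.4909, -0.203, 0.1081]
tcp_rot: [-0.0, 0.803, 0.596, -0.0]
contact_force: [-0.0, 0.0, -0.7]
finger_gap: 0.0049
grasp_force: 4.0
```

>>> {"fn": "servo_tool", "kwargs": {
  "commands": "1 0 0 1 0;1 0 0 2 0;1 0 0 3 0"
}}

```text
clock: 8.1
position: [0.4913, -0.2035, 0.1057]
tcp_rot: [0.001, 0.803, 0.596, 0.0]
contact_force: [-0.9, -1.9, 4.0]
finger_gap: 0.0052
grasp_force: 4.0
```

>>> {"fn": "servo_tool", "kwargs": {
  "commands": "1 0 0 1 0;1 0 0 2 0;1 0 0 3 0"
}}

```text
clock: 8.4
position: [0.4915, -0.204, 0.1031]
tcp_rot: [0.001, 0.803, 0.596, 0.0]
contact_force: [-0.9, -2.9, 5.7]
finger_gap: 0.005
grasp_force: 4.0
```

>>> {"fn": "servo_tool", "kwargs": {
  "commands": "1 0 0 1 0;1 0 0 2 0;1 0 0 3 0"
}}

```text
clock: 8.7
position: [0.4915, -0.204, 0.1001]
tcp_rot: [0.001, 0.803, 0.596, 0.0]
contact_force: [-1.5, -1.9, 5.3]
finger_gap: 0.0049
grasp_force: 4.0
```

```bash
python3 - <<'E'
from h import *
s=ctrl.read_state();print(s['position'],s['contact_force'])
d=cap('side','d3');c=cap('scene','s3');w=cap('wrist','w4');e=dict(np.load('pics/s2.npz'))
k=lambda I,x,y,w_,h_:cv2.resize(I['color'][y:y+h_,x:x+w_,::-1],(400,300),interpolation=cv2.INTER_CUBIC)
q=proj(c,s['position'])[0].astype(int);x,y=q-[40,20];print(q)
cv2.imwrite('pics/m2.png',np.vstack([np.hstack([k(d,265,140,120,90),k(w,120,80,400,300)]),np.hstack([k(e,x,y,80,60),k(c,x,y,80,60)])]))
E
```

```text
[ 0.49150891 -0.20397216  0.10012868] [-1.46673495 -1.91770172  5.2872841 ]
[368 273]
```

View pics/m2.png

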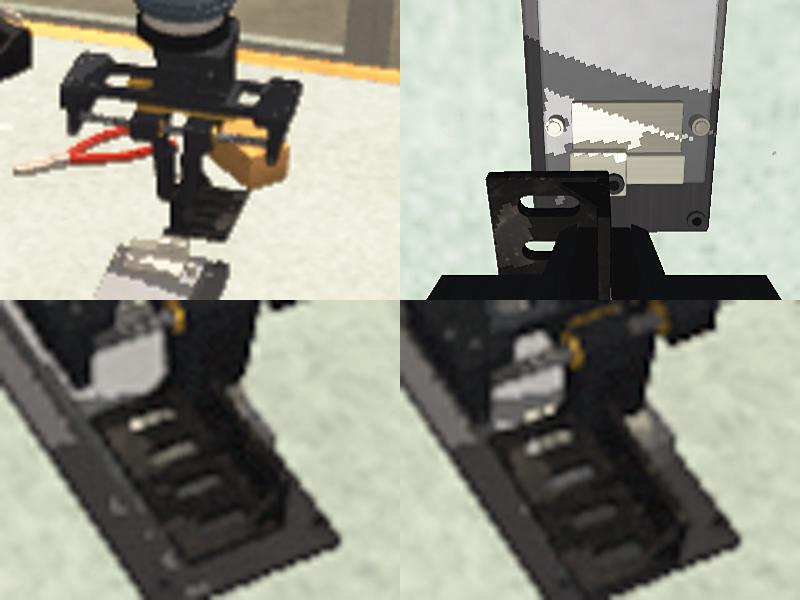

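The scene crops (bottom: before, after) show the toe corner dropped from about (180,560) to (575-400,590), so the bracket has pivoted in the grip. I'll put a number on the tilt.

```bash
python3 - <<'E'
from h import *
from scipy.optimize import least_squares
a=-.295;ex=np.array([np.cos(a),np.sin(a),0]);ey=np.array([-np.sin(a),np.cos(a),0]);ez=np.array([0,0,1])
def body(tcp,th,dz,dy,b):  # b in bracket mm, grip at (22.5,22.8,35.4-6=29.4 pivot)
    X,Y,Z=np.array(b)-[22.5,22.8,29.4]
    Y,Z=Y*np.cos(th)-Z*np.sin(th)+dy,Y*np.sin(th)+Z*np.cos(th)-6+dz
    return tcp+(X*ex+Y*ey+Z*ez)/1e3
for f,t,uv in(('s2',[.49141,-.20321,.12093],[(95,130),(180,260)]),('s3',[.49151,-.20397,.10013],[(90,130),(175,290)])):
    c=dict(np.load(f'pics/{f}.npz'));uv=np.array(uv)*.2+[328,253]
    m=lambda v:(proj(c,[body(np.array(t),v[0],v[1],v[2],(-25,47.5,3)),body(np.array(t),v[0],v[1],v[2],(-25,-47.5,3))])-uv)
    r=least_squares(lambda v:np.r_[m(v).ravel(),v[1]*.1,v[2]*.1],[.1,0,0]);print(f,r.x.round(2),m(r.x).round(1).tolist())
E
```

```text
s2 [-0.11 -2.66 -0.37] [[-1.6, 0.0], [1.5, -0.0]]
s3 [ 0.13  7.07 -1.56] [[-1.5, 0.0], [0.8, 0.3]]
```

>>> {"fn": "servo_tool", "kwargs": {
  "commands": "1 0 0 1 0;1 0 0 1.5 0;1 0 0 -10 0;1 0 0 -30 0;1 0 0 -60 0;1 20 7 -65 0;1 45 16 -65 0;1 70 25 -65 0;1 90 32 -65 0;1 95 34 -60 0;1 95 34 -55 0;1 95 34 -50 0;1 95 34 -50 0;1 95 34 -50 0"
}}

```text
clock: 10.25
position: [0.5505, -0.1227, 0.1489]
tcp_rot: [-0.0, 0.804, 0.595, -0.0]
contact_force: [-1.1, -0.3, 1.0]
finger_gap: 0.0048
grasp_force: 4.0
```

```bash
python3 - <<'E'
from h import *
s=ctrl.read_state();print(s['position'],s['contact_force']);print(shift([.5504,-.1222,.14]))
d=cap('side','d4');c=cap('scene','s4');w=cap('wrist','w5')
k=lambda I,x,y,w_,h_:cv2.resize(I['color'][y:y+h_,x:x+w_,::-1],(400,300),interpolation=cv2.INTER_CUBIC)
x,y=proj(c,s['position'])[0].astype(int)-[40,20];a,b=proj(d,s['position'])[0].astype(int)-[40,20];print(x,y,a,b)
big=cv2.resize(w['color'][60:300,160:480,::-1],(400,300),interpolation=cv2.INTER_CUBIC)
cv2.imwrite('pics/m3.png',np.vstack([np.hstack([k(d,a,b,80,60),big]),np.hstack([k(c,x,y,80,60),np.zeros((300,400,3),np.uint8)])]))
E
```

```text
[ 0.55047315 -0.12269074  0.1488755 ] [-1.10682206 -0.2992128   0.96208804]
(array([ 0.4, -0.2,  8.9]), np.float64(-0.2962185824983964))
321 209 257 178
```

View pics/m3.png

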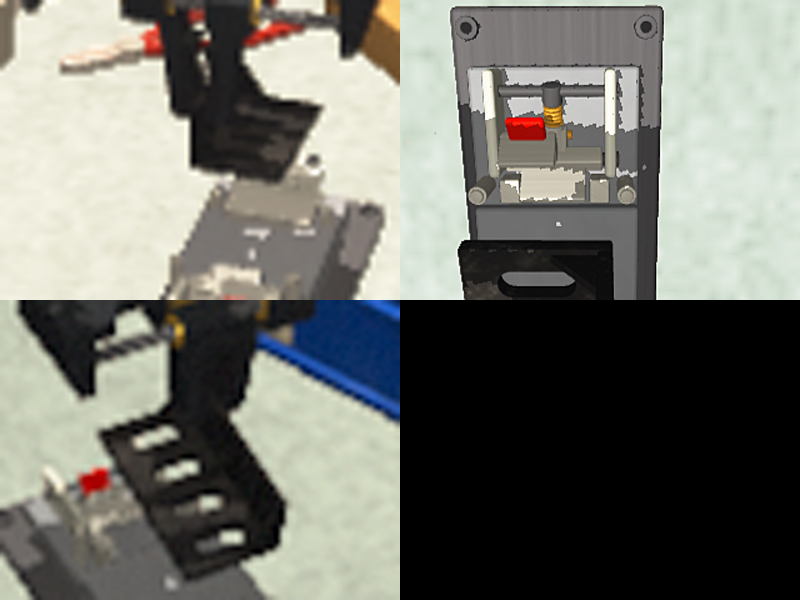

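The tilted bracket hangs over its place. In the wrist crop its edges at columns 460 and 612 centre on the dowels at 480 and 626 to within 0.5 mm after perspective, and the +y end is well off the claw. Now I'll lower the toe to the rest by feel.

>>> {"fn": "servo_tool", "kwargs": {
  "commands": "1 0 0 6 0;1 0 0 12 0;1 0 0 18 0;1 0 0 22 0;1 0 0 25 0;1 0 0 28 0"
}}

```text
clock: 11.0
position: [0.551, -0.122, 0.1209]
tcp_rot: [-0.0, 0.803, 0.596, -0.0]
contact_force: [-0.1, 0.2, -0.0]
finger_gap: 0.0046
grasp_force: 4.0
```

>>> {"fn": "servo_tool", "kwargs": {
  "commands": "1 0 0 2 0;1 0 0 4 0;1 0 0 6 0;1 0 0 8 0"
}}

```text
clock: 11.4
position: [0.5511, -0.1221, 0.1132]
tcp_rot: [0.0, 0.803, 0.596, 0.0]
contact_force: [0.1, -0.2, -1.1]
finger_gap: 0.0048
grasp_force: 4.0
```

>>> {"fn": "servo_tool", "kwargs": {
  "commands": "1 0 0 1 0;1 0 0 2 0;1 0 0 3 0"
}}

```text
clock: 11.7
position: [0.5512, -0.122, 0.1103]
tcp_rot: [0.0, 0.803, 0.596, 0.0]
contact_force: [0.3, 0.6, -0.4]
finger_gap: 0.005
grasp_force: 4.0
```

>>> {"fn": "servo_tool", "kwargs": {
  "commands": "1 0 0 1 0;1 0 0 2 0;1 0 0 3 0"
}}

```text
clock: 12.0
position: [0.5511, -0.122, 0.1072]
tcp_rot: [0.0, 0.803, 0.596, 0.0]
contact_force: [0.2, 0.1, 0.5]
finger_gap: 0.0049
grasp_force: 4.0
```

>>> {"fn": "servo_tool", "kwargs": {
  "commands": "1 0 0 1 0;1 0 0 2 0"
}}

```text
clock: 12.2
position: [0.5511, -0.122, 0.1051]
tcp_rot: [0.0, 0.803, 0.596, 0.0]
contact_force: [0.4, 0.9, 0.7]
finger_gap: 0.0051
grasp_force: 4.0
```

>>> {"fn": "servo_tool", "kwargs": {
  "commands": "1 0 0 1 0;1 0 0 2 0"
}}

```text
clock: 12.4
position: [0.551, -0.122, 0.1031]
tcp_rot: [-0.0, 0.803, 0.596, -0.0]
contact_force: [-0.1, 0.7, -0.5]
finger_gap: 0.005
grasp_force: 4.0
```

>>> {"fn": "servo_tool", "kwargs": {
  "commands": "1 0 0 1 0;1 0 0 2 0"
}}

```text
clock: 12.6
position: [0.551, -0.122, 0.1011]
tcp_rot: [-0.0, 0.803, 0.595, 0.0]
contact_force: [0.1, 1.1, 0.5]
finger_gap: 0.005
grasp_force: 4.0
```

>>> {"fn": "servo_tool", "kwargs": {
  "commands": "1 0 0 1 0;1 0 0 2 0"
}}

```text
clock: 12.8
position: [0.5511, -0.122, 0.0991]
tcp_rot: [0.0, 0.803, 0.595, 0.0]
contact_force: [-0.0, 0.5, 0.6]
finger_gap: 0.0049
grasp_force: 4.0
```

>>> {"fn": "servo_tool", "kwargs": {
  "commands": "1 0 0 1 0;1 0 0 1.5 0"
}}

```text
clock: 13.0
position: [0.551, -0.122, 0.0976]
tcp_rot: [-0.0, 0.803, 0.595, -0.0]
contact_force: [0.2, 1.7, 0.0]
finger_gap: 0.0048
grasp_force: 4.0
```

>>> {"fn": "servo_tool", "kwargs": {
  "commands": "1 0 0 1 0;1 0 0 1.5 0"
}}

```text
clock: 13.2
position: [0.5511, -0.122, 0.0961]
tcp_rot: [0.0, 0.803, 0.596, -0.0]
contact_force: [0.2, 0.6, 1.0]
finger_gap: 0.0047
grasp_force: 4.0
```

>>> {"fn": "servo_tool", "kwargs": {
  "commands": "1 0 0 0.5 0;1 0 0 1 0"
}}

```text
clock: 13.4
position: [0.5511, -0.122, 0.0952]
tcp_rot: [0.0, 0.803, 0.595, 0.0]
contact_force: [0.1, 0.8, 0.6]
finger_gap: 0.0053
grasp_force: 4.0
```

>>> {"fn": "servo_tool", "kwargs": {
  "commands": "1 0 0 0.5 0;1 0 0 1 0;1 0 0 1 0"
}}

```text
clock: 13.7
position: [0.551, -0.122, 0.0941]
tcp_rot: [-0.0, 0.803, 0.596, -0.0]
contact_force: [1.0, 1.1, 0.1]
finger_gap: 0.0046
grasp_force: 4.0
```

>>> {"fn": "servo_tool", "kwargs": {
  "commands": "1 0 0 0.5 0;1 0 0 1 0;1 0 0 1 0"
}}

```text
clock: 14.0
position: [0.551, -0.122, 0.0931]
tcp_rot: [-0.0, 0.803, 0.596, -0.0]
contact_force: [0.3, 0.8, 0.9]
finger_gap: 0.0049
grasp_force: 4.0
```

```bash
python3 - <<'E'
from h import *
s=ctrl.read_state();print(s['position'],s['contact_force'],s['ft_torque'])
d=cap('side','d5');c=cap('scene','s5');w=cap('wrist','w6')
k=lambda I,x,y,w_,h_:cv2.resize(I['color'][y:y+h_,x:x+w_,::-1],(400,300),interpolation=cv2.INTER_CUBIC)
x,y=proj(c,s['position'])[0].astype(int)-[40,20];a,b=proj(d,s['position'])[0].astype(int)-[40,20];print(x,y,a,b)
big=cv2.resize(w['color'][60:300,160:480,::-1],(400,300),interpolation=cv2.INTER_CUBIC)
o=k(dict(np.load('pics/s4.npz')),321,209,80,60)
cv2.imwrite('pics/m4.png',np.vstack([np.hstack([k(d,a,b,80,60),big]),np.hstack([k(c,x,y,80,60),o])]))
E
```

```text
[ 0.55102605 -0.12199454  0.09314344] [0.27913958 0.82538443 0.88409078] [-0.03206162  0.13294218  0.00059047]
320 225 256 196
```

View pics/m4.png

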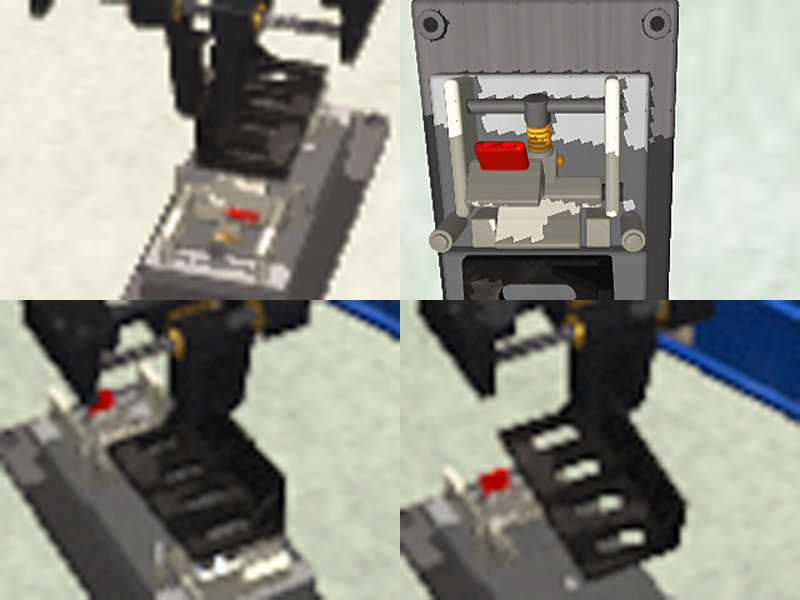

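In the last view the bracket sits low in the nest with its toe near the lip (scene crop (190,555)). The end edge in the wrist crop (row 255) shifted from the earlier view, so I'll check the tilt numerically.

```bash
python3 - <<'E'
from h import *
for f in('w3','w4','w5','w6'):
    c=dict(np.load(f'pics/{f}.npz'));g=c['color'].max(2).astype(int)
    print(f)
    for u in(225,250,280,310,322):print(' col',u,g[236:284:2,u].tolist())
    for v in(262,270,275):print(' row',v,'L',g[v,196:220:2].tolist(),'R',g[v,316:344:2].tolist())
E
```

```text
w3
 col 225 [234, 233, 233, 233, 242, 11, 12, 23, 56, 22, 25, 30, 32, 36, 32, 35, 42, 32, 27, 29, 28, 40, 61, 69]
 col 250 [228, 230, 232, 230, 236, 10, 19, 32, 23, 24, 24, 25, 26, 28, 29, 32, 15, 251, 229, 227, 227, 227, 229, 232]
 col 280 [110, 110, 110, 107, 112, 18, 11, 16, 27, 28, 27, 32, 32, 30, 31, 32, 30, 61, 61, 59, 59, 59, 62, 39]
 col 310 [188, 193, 75, 29, 62, 30, 9, 16, 29, 29, 12, 12, 14, 13, 13, 13, 13, 22, 22, 21, 27, 26, 25, 27]
 col 322 [181, 186, 185, 189, 198, 78, 11, 17, 12, 14, 19, 12, 15, 14, 12, 13, 13, 12, 14, 13, 14, 15, 31, 31]
 row 262 L [227, 222, 219, 224, 228, 229, 233, 233, 255, 17, 27, 27] R [15, 13, 12, 14, 15, 16, 12, 31, 60, 59, 57, 57, 57, 56]
 row 270 L [227, 224, 221, 224, 227, 228, 231, 231, 248, 28, 32, 34] R [12, 12, 13, 12, 13, 12, 11, 18, 61, 57, 58, 56, 60, 58]
 row 275 L [225, 226, 226, 227, 227, 227, 228, 228, 235, 55, 28, 34] R [23, 12, 13, 13, 12, 14, 12, 18, 62, 57, 57, 58, 59, 57]
w4
 col 225 [230, 229, 227, 226, 228, 230, 233, 238, 0, 14, 14, 22, 28, 25, 26, 27, 27, 28, 27, 32, 31, 30, 31, 26]
 col 250 [254, 253, 253, 252, 254, 253,
[... 2057 characters left out ...]
130, 132, 136, 171, 116, 66, 102, 18, 13, 24, 27, 31, 29, 33, 32, 30, 31]
 col 310 [174, 177, 176, 175, 173, 175, 169, 171, 171, 170, 166, 58, 67, 102, 21, 11, 23, 30, 26, 16, 12, 14, 13, 12]
 col 322 [168, 167, 164, 169, 169, 167, 168, 167, 163, 166, 161, 57, 67, 103, 20, 16, 15, 13, 20, 13, 14, 13, 13, 13]
 row 262 L [83, 90, 92, 93, 92, 93, 93, 94, 95, 98, 100, 99] R [101, 101, 102, 103, 102, 100, 98, 98, 98, 98, 98, 99, 98, 96]
 row 270 L [110, 113, 115, 113, 115, 114, 124, 21, 25, 25, 28, 28] R [32, 14, 13, 13, 15, 13, 6, 121, 115, 114, 114, 115, 115, 115]
 row 275 L [107, 115, 114, 114, 114, 114, 119, 25, 32, 38, 35, 30] R [13, 14, 16, 14, 13, 15, 14, 124, 114, 113, 113, 113, 112, 113]
```

```bash
python3 - <<'E'
from h import *
from scipy.optimize import least_squares
E={'w3':([.49141,-.20321,.12093],245.5,213,330.5,251),'w4':([.4915,-.2040,.1001],251.5,205.5,329,257.5),'w5':([.55047,-.12269,.14888],252,206.5,330,259),'w6':([.55103,-.12199,.09314],264,209,329.5,267.5)}
a=-.296;ex=np.array([np.cos(a),np.sin(a),0]);ey=np.array([-np.sin(a),np.cos(a),0]);ez=np.array([0,0,1.])
for f,(t,r,l,R,r2) in E.items():
    c=dict(np.load(f'pics/{f}.npz'))
    def P(v,b):
        th,dx,dy,dz=v;X,Y,Z=np.array(b)-[22.5,22.8,29.4]
        Y,Z=Y*np.cos(th)-Z*np.sin(th)+dy,Y*np.sin(th)+Z*np.cos(th)-6+dz
        return np.array(t)+((X+dx)*ex+Y*ey+Z*ez)/1e3
    def res(v):
        q=proj(c,[P(v,(-25,47.5,0)),P(v,(25,47.5,0)),P(v,(-10,47.5,7))])
        return np.r_[q[0]-[l,r],q[1]-[R,r],q[2,1]-r2]
    s=least_squares(res,[0,0,0,0]);e=P(s.x,(0,47.5,0));toe=P(s.x,(-10,-47.5,0));n=(toe-[.5227,-.136,0])@np.c_[ex,ey,ez]
    print(f,s.x.round(2),s.fun.round(1),'end z',e[2].round(4),'toe nest',n.round(4),'end nest y',((e-[.5227,-.136,0])@ey).round(4))
E
```

```text
w3 [-0.01  0.15 -1.13  2.96] [ 0.  0. -0. -0.  0.] end z 0.0883 toe nest [-0.0427 -0.145   0.089 ] end nest y -0.05
w4 [-1.00e-02 -8.80e-01 -3.00e-01  1.19e+01] [ 0.  0. -0. -0. -0.] end z 0.0764 toe nest [-0.0434 -0.145   0.0773] end nest y -0.05
w5 [ 0.05  0.06 -2.03 11.15] [ 0.   0.1 -0.  -0.1 -0. ] end z 0.1259 toe nest [-0.0098 -0.0499  0.1212] end nest y 0.0449
w6 [-0.18 -0.51 -1.49 13.38] [ 0.  0. -0. -0.  0.] end z 0.0672 toe nest [-0.01   -0.0542  0.0839] end nest y 0.0393
```

```bash
python3 - <<'E'
from h import *
from scipy.optimize import least_squares
a=-.296;ex=np.array([np.cos(a),np.sin(a),0]);ey=np.array([-np.sin(a),np.cos(a),0]);ez=np.array([0,0,1.])
for f,t in(('s2',[.49141,-.20321,.12093]),('s3',[.4915,-.2040,.1001]),('s4',[.55047,-.12269,.14888])):
    c=dict(np.load(f'pics/{f}.npz'));print(f,end=' ')
    for th in(0,.1,.2,.3):
        e=np.array(t)-.0475*ex+.025*ey-.033*ez;q=proj(c,[e,e-.095*(np.cos(th)*ey+np.sin(th)*ez)]);print(th,(q[1]-q[0]).round(1),end=' ')
    print()
c=dict(np.load('pics/w1.npz'));D=[(310,226,-32.5,44,14),(433,225,32.5,44,14),(317,361,-32.5,-36,5),(429,360,32.5,-36,5)]
for h in(.0476,.0525,.055):
    r=least_squares(lambda v:(proj(c,[[v[0]+(X*np.cos(v[2])-Y*np.sin(v[2]))/1e3,v[1]+(X*np.sin(v[2])+Y*np.cos(v[2]))/1e3,h+z/1e3] for _,_,X,Y,z in D])-[(u/1.4+60,w/1.4) for u,w,*_ in D]).ravel(),[.52,-.13,-.3]);print(h,r.x.round(4),r.fun.round(1))
E
```

```text
s2 0 [19.9 29.1] 0.1 [19.6 31.6] 0.2 [19.  33.8] 0.3 [18.3 35.5] 
s3 0 [19.6 29.1] 0.1 [19.3 31.5] 0.2 [18.8 33.6] 0.3 [18.1 35.3] 
s4 0 [18.6 25.5] 0.1 [18.3 28.1] 0.2 [17.9 30.5] 0.3 [17.2 32.4] 
0.0476 [ 0.5225 -0.137  -0.298 ] [ 0.1 -0.   0.  -0.3  0.3  0.2 -0.5  0.1]
0.0525 [ 0.5228 -0.1359 -0.298 ] [-0.6 -0.6  0.7 -0.9 -0.3  1.1  0.1  0.9]
0.055 [ 0.523  -0.1353 -0.298 ] [-0.9 -1.   1.1 -1.3 -0.6  1.5  0.4  1.3]
```

>>> {"fn": "servo_tool", "kwargs": {
  "commands": "1 0 0 -5 0;1 0 0 -20 0;1 0 0 -40 0;1 0 0 -56 0;1 0 0 -56 0;1 0 0 -56 0"
}}

```text
clock: 14.75
position: [0.5513, -0.1222, 0.15]
tcp_rot: [0.001, 0.803, 0.596, 0.0]
contact_force: [-0.6, 0.3, -0.5]
finger_gap: 0.0048
grasp_force: 4.0
```

```bash
python3 - <<'E'
from h import *
s=ctrl.read_state();print(s['position'],s['contact_force'],s['ft_torque'])
c=cap('scene','s6');w=cap('wrist','w7');d=cap('side','d6')
for f in('s4','s6'):
    g=dict(np.load(f'pics/{f}.npz'))['color'].max(2)
    print(f);[print(v,''.join('#' if x<45 else '+' if x<85 else '.' for x in g[v,335:385])) for v in range(230,272)]
g=w['color'].max(2).astype(int)
for u in(225,250,280,322):print(' col',u,g[236:284:2,u].tolist())
for v in(262,270,275):print(' row',v,'L',g[v,196:220:2].tolist(),'R',g[v,316:344:2].tolist())
E
```

```text
[ 0.55134785 -0.12215503  0.14997544] [-0.64531215  0.34688345 -0.5335755 ] [-0.05148935  0.0773395   0.01131472]
s4
230 ...................##############.................
231 ..................#############+..................
232 ...............################+..................
233 ............####################..................
234 .........########+...############.................
235 ......+#######+.......###########.................
236 ......+#####..........############................
237 .......#++++.......+###############...............
238 .......++++++...+##################...............
239 ........#++++++#####################..............
240 .........++++++++####################.............
241 .........++++++++####+....###########.............
242 .........+#++++++#+.......############............
243 .........+#+++++#.........#############...........
244 ...........#+++++......################...........
245 ...........+#++++++.+###################..........
246 ............+++++++######################.........
247 .............#+++########################+..
[... 3823 characters left out ...]
 107, 107, 112, 0, 16, 22, 25, 24, 25, 27, 27, 27, 30]
 col 280 [108, 107, 105, 108, 110, 109, 108, 108, 107, 109, 108, 108, 108, 115, 0, 14, 22, 26, 28, 29, 34, 30, 28, 32]
 col 322 [106, 107, 106, 105, 105, 105, 105, 106, 108, 109, 108, 107, 108, 112, 0, 11, 12, 13, 18, 11, 13, 13, 15, 12]
 row 262 L [219, 219, 222, 223, 225, 226, 228, 229, 232, 238, 255, 43] R [114, 114, 113, 112, 111, 114, 111, 109, 108, 108, 106, 106, 107, 106]
 row 270 L [226, 228, 230, 231, 232, 233, 239, 55, 23, 25, 28, 27] R [32, 15, 12, 13, 12, 11, 6, 118, 106, 107, 107, 106, 106, 106]
 row 275 L [228, 229, 230, 230, 229, 228, 234, 70, 24, 34, 35, 29] R [13, 14, 13, 14, 12, 15, 15, 81, 107, 106, 106, 106, 107, 106]
```

The pixel-edge comparison puts the bracket at about -0.12 rad, so the toe landed on top of the lip. I'll tilt it again on the back edge of the lip block, with a longer lever.

>>> {"fn": "servo_tool", "kwargs": {
  "commands": "1 -25 -9 0 0;1 -50 -18 0 0;1 -75 -27 0 0;1 -100 -35 0 0;1 -100 -35 10 0;1 -100 -35 20 0;1 -100 -35 30 0;1 -100 -35 38 0;1 -100 -35 38 0"
}}

```text
clock: 15.8
position: [0.4878, -0.206, 0.1092]
tcp_rot: [-0.002, 0.803, 0.596, -0.0]
contact_force: [-0.2, 0.9, -1.3]
finger_gap: 0.0049
grasp_force: 4.0
```

>>> {"fn": "servo_tool", "kwargs": {
  "commands": "1 0 0 1.5 0;1 0 0 3 0;1 0 0 4.5 0;1 0 0 6 0;1 0 0 7 0;1 0 0 8 0"
}}

```text
clock: 16.4
position: [0.4886, -0.2076, 0.1033]
tcp_rot: [0.0, 0.803, 0.595, 0.0]
contact_force: [0.1, 0.3, -0.3]
finger_gap: 0.0055
grasp_force: 4.0
```

>>> {"fn": "servo_tool", "kwargs": {
  "commands": "1 0 0 1 0;1 0 0 2 0;1 0 0 3 0"
}}

```text
clock: 16.7
position: [0.4888, -0.2081, 0.1007]
tcp_rot: [0.001, 0.803, 0.596, -0.0]
contact_force: [-1.4, -1.6, 4.0]
finger_gap: 0.0048
grasp_force: 4.0
```

>>> {"fn": "servo_tool", "kwargs": {
  "commands": "1 0 0 1 0;1 0 0 2 0;1 0 0 3 0"
}}

```text
clock: 17.0
position: [0.4888, -0.208, 0.0976]
tcp_rot: [0.001, 0.803, 0.595, 0.0]
contact_force: [-0.2, -2.2, 4.5]
finger_gap: 0.0046
grasp_force: 4.0
```

>>> {"fn": "servo_tool", "kwargs": {
  "commands": "1 0 0 1 0;1 0 0 2 0;1 0 0 3 0;1 0 0 4 0"
}}

```text
clock: 17.4
position: [0.4888, -0.2077, 0.0933]
tcp_rot: [0.0, 0.803, 0.595, 0.0]
contact_force: [0.2, -3.2, 4.4]
finger_gap: 0.0049
grasp_force: 4.0
```

>>> {"fn": "servo_tool", "kwargs": {
  "commands": "1 0 0 1 0;1 0 0 2 0;1 0 0 3 0;1 0 0 4 0"
}}

```text
clock: 17.8
position: [0.4887, -0.2082, 0.0898]
tcp_rot: [0.001, 0.803, 0.596, -0.0]
contact_force: [-2.7, -4.6, 9.0]
finger_gap: 0.0049
grasp_force: 6.8
```

```bash
cat > m.py <<'E'
from h import *
import sys
f=sys.argv[1];x0,x1,y0,y1=map(int,sys.argv[2:6])
s=ctrl.read_state();print(s['clock'],s['position'],s['contact_force'].round(1),s['ft_torque'].round(2))
c=cap('scene','s'+f);w=cap('wrist','w'+f);d=cap('side','d'+f)
g=c['color'].max(2);print('proj',proj(c,s['position']))
[print(v,''.join('#' if x<45 else '+' if x<85 else '.' for x in g[v,x0:x1])) for v in range(y0,y1)]
g=w['color'].max(2).astype(int)
for u in(225,280,322):print(' col',u,g[236:284:2,u].tolist())
for v in(270,):print(' row',v,'L',g[v,196:220:2].tolist(),'R',g[v,316:344:2].tolist())
E
python3 m.py 8 335 395 258 320
```

```text
17.8 [ 0.48871705 -0.2081726   0.08979697] [-2.7 -4.6  9. ] [-0.73  0.48  0.01]
proj [[368.45400243 278.30871194]]
258 ############+......++++++##########++######+.+###########...
259 ############+......++++++########++++######+..+#########+...
260 ############+.....+++++++######+++++######+++.+#########+...
261 ############++++++++++#####++++.++#####++++++.+#########....
262 ############++++++#########++++########+++++++.+########....
263 ###+########+++++##########+###########++++++..+########....
264 ##+++##############+...###++############+++##++######+......
265 ##++############++.....##+..+################..####.........
266 #######+++######........+++..+##############...++...........
267 #######+++######........+..+..##############................
268 ################...........+..##############................
269 #######+########.....+....++..##############................
270 #######+########..++..++..++.+#############+................
271 +#############+++.++......##+##############.................
272 .+##########+++++++++.....#################.................
273 .+####
[... 2825 characters left out ...]
........................
317 ............................................................
318 ............................................................
319 ............................................................
 col 225 [229, 229, 227, 228, 229, 231, 232, 233, 231, 231, 229, 229, 228, 228, 229, 240, 0, 15, 14, 17, 20, 25, 28, 27]
 col 280 [227, 226, 100, 110, 111, 110, 111, 110, 107, 109, 108, 109, 98, 56, 61, 61, 8, 14, 14, 15, 21, 28, 28, 17]
 col 322 [254, 255, 192, 189, 188, 186, 189, 191, 193, 193, 189, 188, 183, 182, 185, 191, 0, 14, 15, 18, 22, 12, 13, 13]
 row 270 L [233, 233, 233, 240, 56, 9, 14, 15, 18, 15, 14, 18] R [15, 15, 14, 14, 15, 11, 9, 108, 52, 57, 59, 62, 59, 55]
```

The force climbed to 9 N with little further tilt, so I've stopped. The +22 grip leaves a poor lever for tilting. I'll set the bracket back on the free table area and take it at y = -22, where the +y end gives a 70 mm lever.

>>> {"fn": "servo_tool", "kwargs": {
  "commands": "1 0 0 -20 0;1 0 0 -50 0;1 0 0 -75 0;1 30 -6 -75 0;1 70 -14 -75 0;1 110 -23 -75 0;1 155 -32 -75 0;1 200 -42 -75 0;1 245 -51 -75 0;1 290 -60 -75 0;1 330 -69 -75 0;1 370 -77 -70 0;1 400 -84 -50 0;1 400 -84 -20 0;1 400 -84 10 0;1 400 -84 32 0;1 400 -84 40 0;1 400 -84 40 0"
}}

```text
clock: 19.75
position: [0.5223, 0.1997, 0.0472]
tcp_rot: [-0.001, 0.803, 0.596, -0.002]
contact_force: [0.4, -0.4, 0.1]
finger_gap: 0.0051
grasp_force: 5.5
```

>>> {"fn": "servo_tool", "kwargs": {
  "commands": "1 0 0 3 0;1 0 0 6 0;1 0 0 9 0;1 0 0 12 0;1 0 0 14 0;1 0 0 15 0;1 0 0 15 0"
}}

```text
clock: 20.45
position: [0.5245, 0.1996, 0.0343]
tcp_rot: [0.0, 0.803, 0.596, 0.0]
contact_force: [0.5, 0.3, -0.6]
finger_gap: 0.0047
grasp_force: 4.4
```

>>> {"fn": "servo_tool", "kwargs": {
  "commands": "1 0 0 1 0;1 0 0 2 0"
}}

```text
clock: 20.65
position: [0.5246, 0.1997, 0.0323]
tcp_rot: [0.0, 0.803, 0.596, 0.0]
contact_force: [0.1, 1.0, 1.7]
finger_gap: 0.0051
grasp_force: 4.1
```

>>> {"fn": "servo_tool", "kwargs": {
  "commands": "0.3 0 0 0 0;0.3 0 0 0 0;0.3 0 0 0 0;0.3 0 0 0 0;0.3 0 0 -20 0;0.3 0 0 -60 0;-0.5 0 0 -110 0;-1 0 0 -160 0;-1 0 0 -205 0;-1 0 0 -208 0;-1 0 0 -208 0;-1 0 0 -208 0"
}}

```text
clock: 21.85
position: [0.5234, 0.1994, 0.2385]
tcp_rot: [-0.001, 0.803, 0.596, -0.001]
contact_force: [-0.2, -1.2, -0.5]
finger_gap: 0.077
grasp_force: 0.0
```

```bash
cat > b.py <<'E'
from h import *
c=cap('wrist','wb');g=c['color'].max(2);m=(g<75).astype(np.uint8);m[290:]=0
n,l,st,ce=cv2.connectedComponentsWithStats(m)
print(st[st[:,4]>500].tolist())
i=max([k for k in range(1,n) if st[k,1]+st[k,3]<289 and st[k,4]>800],key=lambda k:st[k,4])
k,_=cv2.findContours((l==i).astype(np.uint8),cv2.RETR_EXTERNAL,cv2.CHAIN_APPROX_NONE);k=max(k,key=cv2.contourArea)
h=cv2.approxPolyDP(cv2.convexHull(k),2.5,True)[:,0];print(st[i],h.tolist())
for z in(.0,.036):print(z,onz(c,h,z).round(4)[:,:2].tolist())
s=ctrl.read_state();print(s['clock'],s['position'],shift(s['position'])[1])
E
python3 b.py
```

```text
[[0, 0, 640, 480, 286735], [374, 0, 74, 12, 586], [500, 0, 121, 42, 2692], [536, 121, 104, 169, 8903], [271, 174, 58, 114, 4733], [609, 183, 31, 42, 928]]
[ 271  174   58  114 4733] [[328, 174], [327, 287], [275, 274], [272, 174]]
0.0 [[0.5317, 0.2162], [0.4993, 0.1123], [0.4559, 0.1397], [0.4845, 0.2306]]
0.036 [[0.5332, 0.2223], [0.5039, 0.1282], [0.4646, 0.153], [0.4905, 0.2353]]
21.9 [0.52315613 0.19940408 0.23788849] -0.29504203349469915
```

>>> {"fn": "servo_tool", "kwargs": {
  "commands": "0 -50 0 30 -0.002;0 -50 0 80 -0.002;0 -50 0 130 -0.002;0 -50 0 170 -0.002;0 -50 0 190 -0.002;0 -50 0 200 -0.002;0 -50 0 203 -0.002;0 -50 0 203 -0.002;1 -50 0 203 -0.002;1 -50 0 203 -0.002;1 -50 0 203 -0.002;1 -50 0 203 -0.002;1 -50 0 203 -0.002;1 -50 0 203 -0.002;1 -50 0 203 -0.002",
  "force": 8
}}

```text
clock: 23.4
position: [0.5102, 0.1518, 0.0375]
tcp_rot: [0.0, 0.803, 0.596, 0.0]
contact_force: [-0.3, -0.2, 3.7]
finger_gap: 0.0045
grasp_force: 8.0
```

>>> {"fn": "servo_tool", "kwargs": {
  "commands": "1 0 0 -30 0;1 0 0 -75 0;1 0 0 -115 0;1 -35 7 -125 0;1 -75 15 -125 0;1 -115 24 -125 0;1 -160 33 -125 0;1 -205 43 -125 0;1 -250 52 -125 0;1 -295 62 -125 0;1 -335 70 -125 0;1 -370 78 -125 0;1 -396 83 -120 0;1 -396 83 -110 0;1 -396 83 -95 0;1 -396 83 -84 0;1 -396 83 -80 0;1 -396 83 -80 0"
}}

```text
clock: 25.2
position: [0.4746, -0.2502, 0.1163]
tcp_rot: [-0.001, 0.802, 0.597, -0.0]
contact_force: [-0.7, 0.1, -1.0]
finger_gap: 0.0048
grasp_force: 8.0
```

>>> {"fn": "servo_tool", "kwargs": {
  "commands": "1 0 0 1.5 0;1 0 0 3 0;1 0 0 4.5 0;1 0 0 6 0",
  "force": 4
}}

```text
clock: 25.6
position: [0.4752, -0.2514, 0.1114]
tcp_rot: [0.0, 0.803, 0.596, 0.0]
contact_force: [-0.4, 0.1, -0.6]
finger_gap: 0.0048
grasp_force: 4.0
```

>>> {"fn": "servo_tool", "kwargs": {
  "commands": "1 0 0 1.5 0;1 0 0 3 0;1 0 0 4.5 0;1 0 0 6 0"
}}

```text
clock: 26.0
position: [0.475, -0.2515, 0.1052]
tcp_rot: [0.0, 0.803, 0.596, -0.0]
contact_force: [-0.2, -0.2, 0.2]
finger_gap: 0.0052
grasp_force: 4.0
```

>>> {"fn": "servo_tool", "kwargs": {
  "commands": "1 0 0 1.5 0;1 0 0 3 0;1 0 0 4.5 0;1 0 0 6 0"
}}

```text
clock: 26.4
position: [0.475, -0.2514, 0.0991]
tcp_rot: [0.0, 0.803, 0.596, -0.0]
contact_force: [-0.8, -0.6, 0.2]
finger_gap: 0.005
grasp_force: 4.0
```

>>> {"fn": "servo_tool", "kwargs": {
  "commands": "1 0 0 1.5 0;1 0 0 3 0;1 0 0 4.5 0;1 0 0 6 0"
}}

```text
clock: 26.8
position: [0.475, -0.2513, 0.0931]
tcp_rot: [0.0, 0.803, 0.596, -0.0]
contact_force: [0.2, -0.9, 0.4]
finger_gap: 0.0049
grasp_force: 4.0
```

>>> {"fn": "servo_tool", "kwargs": {
  "commands": "1 0 0 1.5 0;1 0 0 3 0;1 0 0 4.5 0;1 0 0 4.5 0"
}}

```text
clock: 27.2
position: [0.4749, -0.2512, 0.0885]
tcp_rot: [-0.0, 0.803, 0.596, -0.0]
contact_force: [-0.8, -1.2, -1.0]
finger_gap: 0.0051
grasp_force: 4.0
```

```bash
python3 m.py 9 335 395 262 320
```

```text
27.2 [ 0.47485979 -0.25122231  0.08846282] [-0.8 -1.2 -1. ] [-0.15  0.07 -0.01]
proj [[378.05570788 292.36454174]]
262 .........+##+........++++++################################+
263 ......+#######....+#++++++++######################++########
264 ...+#####################+++######################++########
265 ++####++##################+++#####################++########
266 +#####+++############+++###+++##############################
267 +######++##########+.....##++++#############################
268 +##################......+##+++#############################
269 ++####+############+.....++##+++############################
270 .+###+++############+++++..+#++++###+#######################
271 .+####++############++.....+##++++##+#######################
272 ..+#################++....+####+++####################++####
273 ...+################++..+######++++##########+++#####+..+###
274 ...+################++++#####++++++##+#####+++++#####++..+##
275 ...+################+++####++++++++######+++++#####+++++.+##
276 ...+#######################++########++++++######+++++++..##
277 ....+#
[... 2540 characters left out ...]
.................................................
317 ............................................................
318 ............................................................
319 ............................................................
 col 225 [28, 32, 31, 29, 27, 29, 28, 27, 26, 29, 28, 34, 37, 28, 29, 28, 26, 26, 28, 29, 27, 28, 28, 25]
 col 280 [57, 35, 31, 14, 30, 32, 30, 28, 129, 240, 236, 236, 248, 12, 18, 18, 19, 18, 30, 29, 26, 28, 27, 26]
 col 322 [56, 62, 63, 64, 64, 63, 60, 63, 59, 60, 55, 56, 54, 55, 65, 70, 31, 40, 41, 42, 42, 42, 40, 38]
 row 270 L [232, 234, 235, 236, 238, 239, 239, 240, 255, 14, 29, 28] R [17, 36, 38, 40, 72, 65, 62, 0, 246, 238, 238, 238, 237, 236]
```

```bash
cat > e.py <<'E'
from h import *
import sys
c=dict(np.load(f'pics/{sys.argv[1]}.npz'));g=c['color'].max(2).astype(int)
for u in(235,300):print('col',u,[(v,int(g[v,u])) for v in range(130,250,3)])
for v in map(int,sys.argv[2:]):
    b=np.where(g[v,150:400]<50)[0]+150;print('row',v,b.min(),b.max(),g[v,190:220:2].tolist(),g[v,316:350:2].tolist())
E
python3 e.py w9 170 190 200 215 230
```

```text
col 235 [(130, 28), (133, 30), (136, 29), (139, 29), (142, 32), (145, 31), (148, 32), (151, 138), (154, 236), (157, 239), (160, 239), (163, 240), (166, 255), (169, 16), (172, 21), (175, 18), (178, 33), (181, 33), (184, 33), (187, 34), (190, 32), (193, 35), (196, 34), (199, 37), (202, 32), (205, 28), (208, 164), (211, 8), (214, 11), (217, 15), (220, 16), (223, 17), (226, 32), (229, 33), (232, 33), (235, 28), (238, 31), (241, 27), (244, 28), (247, 27)]
col 300 [(130, 27), (133, 32), (136, 15), (139, 18), (142, 14), (145, 17), (148, 18), (151, 20), (154, 24), (157, 23), (160, 32), (163, 32), (166, 30), (169, 30), (172, 29), (175, 29), (178, 33), (181, 29), (184, 26), (187, 56), (190, 55), (193, 54), (196, 53), (199, 56), (202, 54), (205, 57), (208, 57), (211, 58), (214, 59), (217, 60), (220, 63), (223, 60), (226, 60), (229, 60), (232, 60), (235, 60), (238, 45), (241, 23), (244, 22), (247, 24)]
row 170 192 331 [255, 19, 38, 43, 37, 32, 34, 39, 38, 34, 35, 34, 37, 38, 42] [16, 19, 18, 19, 20, 19, 18, 17, 55, 70, 66, 69, 67, 66, 64, 65, 66]
row 190 196 331 [242, 242, 255, 29, 43, 45, 40, 32, 32, 33, 33, 33, 32, 33, 32] [33, 32, 35, 33, 33, 33, 33, 33, 73, 68, 67, 70, 68, 66, 67, 67, 66]
row 200 198 331 [244, 244, 242, 255, 33, 31, 30, 29, 32, 32, 32, 31, 32, 32, 34] [32, 33, 34, 33, 35, 33, 35, 29, 74, 68, 67, 69, 68, 66, 66, 67, 62]
row 215 202 331 [238, 239, 240, 240, 242, 255, 16, 29, 27, 29, 30, 30, 30, 29, 30] [27, 32, 32, 40, 38, 66, 31, 28, 73, 68, 67, 69, 69, 66, 68, 66, 63]
row 230 205 331 [232, 233, 235, 236, 237, 238, 245, 61, 29, 25, 26, 29, 28, 32, 26] [42, 69, 64, 62, 63, 64, 65, 40, 73, 69, 67, 70, 66, 67, 66, 68, 66]
```

```bash
sed -i 's/range(130,250,3)/range(84,140,2)/' e.py; python3 e.py w9 110 120 130 150
```

```text
col 235 [(84, 230), (86, 230), (88, 230), (90, 231), (92, 233), (94, 235), (96, 237), (98, 238), (100, 241), (102, 241), (104, 240), (106, 240), (108, 239), (110, 239), (112, 238), (114, 239), (116, 238), (118, 239), (120, 255), (122, 13), (124, 19), (126, 19), (128, 24), (130, 28), (132, 27), (134, 28), (136, 29), (138, 30)]
col 300 [(84, 254), (86, 253), (88, 254), (90, 254), (92, 254), (94, 253), (96, 253), (98, 253), (100, 253), (102, 253), (104, 253), (106, 255), (108, 255), (110, 255), (112, 255), (114, 255), (116, 255), (118, 255), (120, 255), (122, 13), (124, 24), (126, 29), (128, 50), (130, 27), (132, 31), (134, 20), (136, 15), (138, 17)]
row 110 245 245 [238, 237, 237, 238, 237, 236, 236, 237, 237, 238, 239, 240, 241, 241, 241] [255, 255, 255, 255, 255, 255, 255, 255, 255, 255, 255, 255, 255, 255, 255, 255, 255]
row 120 245 245 [255, 255, 255, 255, 255, 255, 255, 254, 255, 255, 255, 255, 255, 255, 255] [255, 255, 255, 255, 255, 200, 199, 215, 198, 255, 255, 255, 255, 255, 255, 255, 255]
row 130 183 330 [30, 30, 29, 29, 30, 29, 30, 31, 28, 29, 27, 29, 29, 28, 30] [68, 17, 18, 17, 20, 20, 17, 6, 220, 204, 255, 255, 255, 255, 255, 255, 255]
row 150 187 345 [46, 52, 46, 41, 44, 45, 41, 39, 38, 34, 34, 36, 34, 32, 28] [18, 17, 17, 16, 25, 25, 25, 13, 75, 70, 77, 28, 50, 25, 20, 82, 132]
```

```bash
cat > f.py <<'E'
from h import *
from scipy.optimize import least_squares
import sys
# usage: f.py wname tcp.. gy pz  r l R   then pairs (row,col) of left plate-top edge
def fit(f,t,gy,pz,r,l,R,edge,N=(.5228,-.136)):
    a=-.296;ex=np.array([np.cos(a),np.sin(a),0]);ey=np.array([-np.sin(a),np.cos(a),0]);ez=np.array([0,0,1.])
    c=dict(np.load(f'pics/{f}.npz'));t=np.array(t)
    def P(v,b):
        th,dx,dy,dz=v;X,Y,Z=np.array(b,float)-[22.5,gy,pz]
        Y,Z=Y*np.cos(th)-Z*np.sin(th)+dy,Y*np.sin(th)+Z*np.cos(th)-6+dz
        return t+((X+dx)*ex+Y*ey+Z*ez)/1e3
    L=[(-25,y,7) for y in np.linspace(47.5,-45,60)]
    def res(v):
        q=proj(c,[P(v,(-25,47.5,0)),P(v,(25,47.5,0))]);e=proj(c,[P(v,b) for b in L])
        o=np.argsort(e[:,1]);return np.r_[q[0]-[l,r],q[1]-[R,r],[np.interp(a_,e[o,1],e[o,0])-b_ for a_,b_ in edge]]
    s=least_squares(res,[.2,0,0,0]);n=[((P(s.x,b)-[*N,0])@np.c_[ex,ey,ez]*1e3).round(1) for b in((-10,-47.5,0),(0,47.5,0))]
    print(f,s.x.round(3),s.fun.round(1),'toe',n[0],'end',n[1])
E
python3 - <<'E'
from f import *
fit('w9',[.47486,-.25122,.08846],-21.7,31.5,121,181.5,330.5,[(150,187),(170,192),(190,196),(200,198),(215,202),(230,205)])
E
```

```text
w9 [ 0.467 -0.771 -0.305 -9.851] [ 3.2 -0.6 -0.2 -0.2 -2.1 -1.8 -0.5  0.2  0.2  1.1] toe [ -45.5 -133.4   32.9] end [-35.5 -48.5  75.6]
```

>>> {"fn": "servo_tool", "kwargs": {
  "commands": "1 0 0 0 0;1 0 0 -10 0;1 0 0 -35 0;1 0 0 -55 0;1 25 9 -55 0;1 50 18 -55 0;1 75 26 -55 0;1 95 33 -55 0;1 101 35 -50 0;1 101 35 -42 0;1 101 35 -37 0;1 101 35 -37 0;1 101 35 -37 0",
  "force": 12
}}

```text
clock: 28.65
position: [0.5371, -0.1654, 0.1254]
tcp_rot: [-0.0, 0.803, 0.596, -0.0]
contact_force: [0.0, -0.9, -0.6]
finger_gap: 0.0049
grasp_force: 12.0
```

```bash
python3 m.py 10 320 395 235 300; python3 e.py w10 130 150 170 190 210 230; python3 -c "
from h import *
print(shift([.5375,-.1648,.125]))"
```

```text
28.65 [ 0.53705854 -0.16539857  0.12535048] [ 0.  -0.9 -0.6] [-0.11  0.13 -0.01]
proj [[370.2633906  247.93942786]]
235 ................+##################++###+++....##############..............
236 .................################+++++++...+...##############..............
237 ..................##############..++++..+..++..#############+..............
238 ...................##########+++..+..+..+###+++#############...............
239 ...................+#########++++++..++#####################...............
240 ....................#########+++++++########################...............
241 .....................########++++###########################...............
242 .....................+#####################################+...............
243 ......................+############++######################................
244 .......................##########+.....#+##################................
245 .......................+#######+.......+++#################................
246 ........................#####..........+###################................
247 ....................
[... 5632 characters left out ...]
]
row 170 193 373 [244, 67, 33, 42, 43, 37, 33, 36, 37, 35, 34, 34, 37, 40, 42] [29, 37, 37, 36, 34, 36, 36, 27, 95, 125, 124, 122, 123, 123, 123, 123, 123]
row 190 197 372 [240, 239, 242, 89, 41, 45, 43, 38, 33, 34, 32, 34, 34, 34, 33] [62, 62, 63, 63, 66, 65, 62, 51, 132, 123, 123, 123, 123, 123, 122, 123, 123]
row 210 202 371 [240, 240, 241, 242, 244, 255, 25, 31, 59, 55, 55, 57, 57, 54, 56] [32, 34, 33, 35, 36, 34, 33, 25, 131, 124, 123, 123, 123, 123, 122, 121, 155]
row 230 206 371 [240, 239, 239, 239, 240, 240, 240, 255, 16, 56, 49, 53, 54, 54, 50] [23, 36, 34, 34, 35, 34, 34, 15, 128, 123, 123, 121, 121, 123, 122, 121, 122]
(array([ 0.5, -0.3,  1. ]), np.float64(-0.29381664466187163))
```

```bash
python3 - <<'E'
from f import *
t=np.array([.53706,-.16540,.12535]);fit('w10',t,-21.7,31.5,121.5,182,330.5,[(130,184),(170,192),(190,196.5),(210,201.5),(230,205.5)])
a=-.296;ex=np.array([np.cos(a),np.sin(a),0]);ey=np.array([-np.sin(a),np.cos(a),0]);ez=np.array([0,0,1.])
c=dict(np.load('pics/s10.npz'))
for th in(.2,.3,.4):
    o=[]
    for b in((-25,-47.5,0),(-25,-22,0),(25,-47.5,0)):
        X,Y,Z=np.array(b)-[22.5,-21.7,31.5];Y,Z=Y*np.cos(th)-Z*np.sin(th),Y*np.sin(th)+Z*np.cos(th)-6
        o.append(proj(c,t+(X*ex+Y*ey+Z*ez)/1e3)[0].round(1).tolist())
    print(th,o)
E
```

```text
w10 [ 0.456 -0.443 -0.607 -9.867] [ 3.8 -0.1 -0.1  0.  -3.  -1.1 -0.3 -0.1  1.1] toe [-10.7 -33.9  69.8] end [ -0.7  51.4 111.7]
0.2 [[355.7, 271.7], [350.9, 263.4], [374.0, 265.0]]
0.3 [[355.0, 271.2], [350.3, 262.3], [373.2, 264.4]]
0.4 [[354.2, 270.5], [349.7, 261.2], [372.4, 263.8]]
```

>>> {"fn": "servo_tool", "kwargs": {
  "commands": "1 0 0 5 0;1 0 0 10 0;1 0 0 15 0;1 0 0 19 0;1 0 0 22 0;1 0 0 22 0"
}}

```text
clock: 29.4
position: [0.5373, -0.1645, 0.1031]
tcp_rot: [-0.001, 0.803, 0.596, -0.0]
contact_force: [-0.7, -0.1, -0.4]
finger_gap: 0.0047
grasp_force: 12.0
```

>>> {"fn": "servo_tool", "kwargs": {
  "commands": "1 0 0 1 0;1 0 0 2 0;1 0 0 2 0"
}}

```text
clock: 29.7
position: [0.5377, -0.1647, 0.1017]
tcp_rot: [0.0, 0.803, 0.596, 0.0]
contact_force: [0.3, -0.6, -1.0]
finger_gap: 0.0047
grasp_force: 12.0
```

>>> {"fn": "servo_tool", "kwargs": {
  "commands": "1 0 0 1 0;1 0 0 2 0;1 0 0 2 0"
}}

```text
clock: 30.0
position: [0.5376, -0.1647, 0.0996]
tcp_rot: [-0.0, 0.803, 0.596, -0.0]
contact_force: [0.0, 0.0, -1.1]
finger_gap: 0.0045
grasp_force: 12.0
```

>>> {"fn": "servo_tool", "kwargs": {
  "commands": "1 0 0 1 0;1 0 0 2 0;1 0 0 2 0"
}}

```text
clock: 30.3
position: [0.5376, -0.1647, 0.0975]
tcp_rot: [-0.0, 0.803, 0.596, -0.0]
contact_force: [-0.1, -0.2, -0.3]
finger_gap: 0.0045
grasp_force: 12.0
```

>>> {"fn": "servo_tool", "kwargs": {
  "commands": "1 0 0 1 0;1 0 0 1.5 0;1 0 0 1.5 0"
}}

```text
clock: 30.6
position: [0.5376, -0.1647, 0.0961]
tcp_rot: [-0.0, 0.803, 0.596, -0.0]
contact_force: [0.9, -0.2, -1.0]
finger_gap: 0.0047
grasp_force: 12.0
```

>>> {"fn": "servo_tool", "kwargs": {
  "commands": "1 0 0 1 0;1 0 0 1.5 0;1 0 0 1.5 0"
}}

```text
clock: 30.9
position: [0.5383, -0.1648, 0.0953]
tcp_rot: [0.001, 0.803, 0.596, 0.0]
contact_force: [1.3, 0.4, 3.9]
finger_gap: 0.0046
grasp_force: 12.0
```

>>> {"fn": "servo_tool", "kwargs": {
  "commands": "1 0 0 1 0;1 0 0 1.5 0;1 0 0 1.5 0"
}}

```text
clock: 31.2
position: [0.5392, -0.1649, 0.0949]
tcp_rot: [0.001, 0.803, 0.596, 0.001]
contact_force: [1.3, 2.7, 10.1]
finger_gap: 0.0048
grasp_force: 12.1
```

Contact came at TCP z 0.0957, which puts the rests at about 52 mm as expected. I'll ease off and slide the toe under the lip.

>>> {"fn": "servo_tool", "kwargs": {
  "commands": "1 0 0 -1 0;1 0 0 -1.8 0;1 -1.5 0 -1.8 0;1 -3 0 -1.8 0;1 -4.5 0 -1.8 0;1 -4.5 0 -1.8 0"
}}

```text
clock: 31.8
position: [0.5369, -0.1694, 0.0954]
tcp_rot: [0.001, 0.803, 0.596, 0.0]
contact_force: [2.0, 1.6, 5.3]
finger_gap: 0.0049
grasp_force: 12.0
```

>>> {"fn": "servo_tool", "kwargs": {
  "commands": "1 -1 0 0 0;1 -2 0 0 0;1 -2 0 0 0"
}}

```text
clock: 32.1
position: [0.5361, -0.1713, 0.0952]
tcp_rot: [0.0, 0.803, 0.596, 0.0]
contact_force: [2.8, 1.1, 4.7]
finger_gap: 0.0045
grasp_force: 12.0
```

>>> {"fn": "servo_tool", "kwargs": {
  "commands": "1 -1 0 0 0;1 -1.5 0 0 0;1 -1.5 0 0 0"
}}

```text
clock: 32.4
position: [0.5359, -0.1724, 0.0955]
tcp_rot: [0.0, 0.803, 0.596, 0.001]
contact_force: [2.1, 2.7, 6.4]
finger_gap: 0.0047
grasp_force: 12.0
```

>>> {"fn": "servo_tool", "kwargs": {
  "commands": "1 -1 0 -0.5 0;1 -1.5 0 -0.5 0;1 -1.5 0 -0.5 0"
}}

```text
clock: 32.7
position: [0.5348, -0.1738, 0.0955]
tcp_rot: [-0.0, 0.803, 0.596, -0.0]
contact_force: [1.6, 2.3, 4.0]
finger_gap: 0.0048
grasp_force: 12.0
```

>>> {"fn": "servo_tool", "kwargs": {
  "commands": "1 -1 0 0 0;1 -1.5 0 0 0;1 -1.5 0 0 0"
}}

```text
clock: 33.0
position: [0.5345, -0.1751, 0.0955]
tcp_rot: [-0.0, 0.803, 0.596, 0.0]
contact_force: [1.2, 3.4, 5.7]
finger_gap: 0.0047
grasp_force: 12.0
```

>>> {"fn": "servo_tool", "kwargs": {
  "commands": "1 -1 0 0 0;1 -1 0 0 0"
}}

```text
clock: 33.2
position: [0.5344, -0.1757, 0.0957]
tcp_rot: [-0.0, 0.803, 0.596, 0.0]
contact_force: [2.2, 4.4, 6.5]
finger_gap: 0.0048
grasp_force: 12.0
```

>>> {"fn": "servo_tool", "kwargs": {
  "commands": "1 -1 0 0 0;1 -1 0 0 0"
}}

```text
clock: 33.4
position: [0.5343, -0.1766, 0.0958]
tcp_rot: [-0.0, 0.803, 0.596, 0.001]
contact_force: [2.0, 5.6, 7.1]
finger_gap: 0.0042
grasp_force: 12.0
```

```bash
python3 m.py 11 320 395 238 300; python3 e.py w11 130 150 170 190 210 230
```

```text
33.4 [ 0.53427791 -0.17658095  0.09582822] [2.  5.6 7.1] [ 0.77 -0.26  0.02]
proj [[372.10846864 259.60828955]]
238 ..............+################+......##++++##############+################
239 ...............#################......#++++++#########++#####+++###########
240 ...............+################+.....++++++#######+++.+#####+..++#########
241 ................################+++++++++#######++++++#######++..+#########
242 ................################+++++++#######+++++#######++++++++########+
243 ................################++++##########+++########+++++++.+########.
244 ................#######++#######++++######################++++++.+#######+.
245 ................+######++#######++++##+######+.+###########+###++######....
246 .................###########++###++++++######+..+##############..###+......
247 .................+##########+########+++###+.++..##############............
248 ...........+......+###################++#+++..+..+############+............
249 ...................+##################+++.+...+..+############.............
250 ....................####
[... 5308 characters left out ...]
 [21, 27, 27, 25, 24, 24, 22, 23, 0, 130, 125, 125, 125, 125, 126, 125, 121]
row 170 189 378 [32, 40, 46, 39, 34, 36, 38, 36, 34, 33, 37, 37, 37, 42, 47] [35, 29, 30, 28, 27, 28, 30, 30, 24, 125, 125, 124, 123, 123, 124, 124, 124]
row 190 186 378 [119, 141, 41, 44, 46, 40, 33, 33, 34, 33, 35, 33, 32, 32, 33] [26, 63, 65, 67, 67, 63, 60, 63, 61, 132, 124, 123, 122, 122, 123, 121, 123]
row 210 188 377 [68, 116, 123, 133, 33, 33, 31, 33, 30, 30, 31, 30, 30, 30, 33] [24, 35, 37, 35, 36, 36, 33, 34, 16, 128, 123, 122, 120, 120, 122, 122, 116]
row 230 202 376 [50, 66, 119, 125, 125, 127, 38, 29, 30, 27, 29, 28, 29, 29, 28] [50, 36, 37, 36, 34, 33, 34, 37, 5, 127, 123, 122, 123, 122, 121, 113, 115]
```

```bash
python3 - <<'E'
from f import *
t=np.array([.53428,-.17658,.09583])
fit('w11',t,-21.7,31.5,119.5,180,332.5,[(190,193.5),(210,197.5),(230,201.5),(270,211)])
a=-.298;ex=np.array([np.cos(a),np.sin(a),0]);ey=np.array([-np.sin(a),np.cos(a),0])
c=dict(np.load('pics/s11.npz'))
for y in(-38,-42,-44,-46,-48):
    print(y,[proj(c,np.array([.5228,-.136,.052])+ex*x/1e3+ey*y/1e3)[0].round(1).tolist() for x in(-25,25)])
E
```

```text
w11 [ 0.429 -0.197  0.308 -1.752] [ 1.4 -0.3 -0.1 -0.  -1.9 -0.8  0.3  1. ] toe [ -9.9 -45.5  48.7] end [ 0.1 40.9 88.2]
-38 [[354.3, 279.0], [372.2, 272.3]]
-42 [[355.1, 280.1], [373.0, 273.4]]
-44 [[355.5, 280.7], [373.4, 273.9]]
-46 [[355.9, 281.2], [373.9, 274.5]]
-48 [[356.3, 281.8], [374.3, 275.0]]
```

Toe is at about (-9.9, -45.5) in the nest with tilt 0.3–0.4 and seated against the stop. I'll ease the bracket down onto the claw with a light grip along its pivot arc.

>>> {"fn": "servo_tool", "kwargs": {
  "commands": "1 0 0 0 0;1 1 0 0.3 0;1 2 0 0.7 0;1 3 0 1.2 0;1 4 0 1.7 0;1 5 0 2.3 0;1 6 0 2.9 0;1 7 0 3.5 0;1 7 0 3.5 0",
  "force": 3
}}

```text
clock: 34.45
position: [0.5357, -0.1702, 0.0917]
tcp_rot: [-0.0, 0.803, 0.596, -0.0]
contact_force: [-0.7, 0.7, -0.3]
finger_gap: 0.0052
grasp_force: 3.0
```

```bash
python3 m.py 12 320 395 262 282; python3 e.py w12 130 150 170 190 210 230
```

```text
34.45 [ 0.5357003  -0.17022355  0.09171069] [-0.7  0.7 -0.3] [-0.04  0.1   0.  ]
proj [[370.47342088 259.09531703]]
262 ....+......+++...........+#####+++++++################.....................
263 ...........++++...........+####++++++####+############.....................
264 .....+......+++++..........+####++####+++..+##########.....................
265 ......+......+++++.........+#######+++.....+###########....................
266 ..............+++++.........+#####+....+++##############...................
267 .......+.......++++.........+######++++#################...................
268 ........+.....++++++.........+##########################...................
269 ........+.......+++++........+####+##+#################+...................
270 .........+......++++++........+##++++++######++########....................
271 ..........+.++++++++++.........+##+++++###+....+#######....................
272 ..........+++++++++++++........+##+++++++.......######+....................
273 ...........+++++++++++++........+##++++.......+#######+....................
274 ............++++++++
[... 1967 characters left out ...]
26, 25, 25, 24, 26, 19, 60, 85, 84, 84, 83, 84, 84, 84, 78]
row 170 182 381 [125, 124, 124, 113, 29, 41, 55, 42, 34, 36, 36, 33, 36, 39, 40] [35, 65, 69, 67, 66, 66, 63, 64, 94, 125, 124, 123, 124, 123, 123, 120, 235]
row 190 184 380 [125, 124, 124, 125, 130, 42, 47, 44, 41, 35, 35, 32, 33, 33, 34] [15, 31, 71, 70, 67, 65, 65, 65, 133, 125, 123, 124, 124, 125, 124, 125, 124]
row 210 188 379 [117, 125, 126, 125, 124, 125, 142, 33, 34, 32, 31, 31, 32, 31, 32] [27, 39, 38, 37, 37, 37, 36, 26, 132, 125, 122, 123, 122, 122, 116, 120, 122]
row 230 190 378 [45, 115, 125, 124, 123, 123, 125, 127, 34, 30, 28, 29, 32, 32, 34] [26, 36, 38, 36, 36, 34, 36, 20, 129, 122, 120, 121, 121, 97, 224, 220, 221]
```

>>> {"fn": "servo_tool", "kwargs": {
  "commands": "1 1.5 0 0.7 0;1 3 0 1 0;1 3 0 1 0;0.7 3 0 0.5 0;0.7 3 0 0.5 0;0.7 3 0 0.5 0;0.7 3 0 -5 0;0.7 3 0 -15 0;0.7 3 0 -30 0;0.7 3 0 -45 0;0.7 3 0 -45 0;0.7 3 0 -45 0"
}}

```text
clock: 35.8
position: [0.5373, -0.1679, 0.138]
tcp_rot: [0.001, 0.803, 0.596, 0.0]
contact_force: [-0.5, 0.9, -0.3]
finger_gap: 0.0131
grasp_force: 0.0
```

```bash
python3 m.py 13 320 395 238 282; python3 e.py w13 150 170 190 210 230 250; python3 -c "
from h import *
a=-.298;ex=np.array([np.cos(a),np.sin(a),0]);ey=np.array([-np.sin(a),np.cos(a),0])
print(shift(np.array([.5228,-.136,.11])-.006*ex+.028*ey))"
```

```text
35.8 [ 0.53725537 -0.1678655   0.13802902] [-0.5  0.9 -0.3] [-0.13  0.09  0.  ]
proj [[371.421986   244.62678638]]
238 ......................########+............########..+########.............
239 .......................#######.......#.....########..#########.............
240 .......................+######......+#+....########..#########.............
241 ........................######......###....########..+########.............
242 ........................+#####......####...########..+#######+.............
243 ........................+#####.....######..########...#######..............
244 ..........................####....#######...#######....######..............
245 ...........................#++..+#########..+######.....####...............
246 ...............................+###########..######........................
247 ..............................+###++#######...#####........................
248 ...........+................+++##++++######+...####........................
249 ........................+++++++####++######++..+#..........................
250 .....................
[... 4033 characters left out ...]
, 233, 233, 234, 238, 113, 53, 63, 48, 112, 118, 118] [29, 17, 34, 33, 33, 34, 25, 123, 115, 115, 115, 115, 115, 114, 114, 114, 114]
row 210 209 369 [237, 238, 238, 240, 240, 240, 239, 240, 244, 94, 57, 62, 70, 112, 116] [58, 18, 38, 30, 27, 28, 13, 118, 112, 113, 110, 206, 201, 217, 210, 211, 213]
row 230 211 368 [233, 233, 233, 233, 234, 233, 231, 231, 230, 235, 69, 58, 61, 101, 116] [25, 15, 35, 36, 35, 27, 42, 119, 113, 114, 114, 115, 114, 114, 114, 113, 114]
row 250 213 368 [239, 240, 239, 238, 236, 236, 236, 235, 236, 237, 239, 71, 57, 62, 111] [30, 19, 33, 34, 33, 36, 11, 118, 114, 113, 113, 113, 111, 113, 113, 114, 112]
(array([ 54.1, -27.8,  26.5]), np.float64(-0.29300057654248907))
```

```bash
python3 - <<'E'
from h import *
a=-.298;ex=np.array([np.cos(a),np.sin(a),0]);ey=np.array([-np.sin(a),np.cos(a),0]);ez=np.array([0,0,1.]);N=np.array([.5228,-.136,.052])
w=dict(np.load('pics/w13.npz'));s=dict(np.load('pics/s13.npz'));th=.137
for b in((-25,47.5,0),(25,47.5,0),(25,47.5,7),(-25,-47.5,0)):
    Y=-47.3+(b[1]+47.5)*np.cos(th)-b[2]*np.sin(th);Z=(b[1]+47.5)*np.sin(th)+b[2]*np.cos(th)
    p=N+(b[0]*ex+Y*ey+Z*ez)/1e3;print(b,proj(w,p).round(1),proj(s,p).round(1))
g=w['color'].max(2)
for v in(122,128,136):print(v,g[v,192:212].tolist(),g[v,320:340].tolist())
E
```

```text
(-25, 47.5, 0) [[224.8 119.6]] [[338.6 252.8]]
(25, 47.5, 0) [[330.1 120. ]] [[356.  246.7]]
(25, 47.5, 7) [[330.3 123. ]] [[356.3 245. ]]
(-25, -47.5, 0) [[241.1 288.8]] [[356.1 281.6]]
122 [232, 231, 232, 232, 231, 232, 236, 255, 82, 30, 43, 224, 255, 255, 253, 240, 225, 202, 236, 254] [14, 17, 17, 16, 17, 17, 17, 13, 3, 83, 112, 110, 107, 108, 108, 107, 96, 79, 186, 255]
128 [230, 230, 229, 229, 229, 229, 229, 233, 245, 97, 255, 253, 249, 249, 250, 250, 251, 251, 252, 252] [17, 17, 19, 18, 16, 18, 19, 18, 9, 52, 116, 112, 109, 110, 109, 105, 104, 255, 252, 235]
136 [231, 231, 231, 230, 229, 229, 228, 232, 245, 158, 46, 47, 56, 54, 73, 134, 133, 169, 169, 168] [78, 70, 67, 66, 63, 62, 63, 61, 60, 1, 117, 113, 109, 109, 110, 110, 109, 109, 107, 100]
```

The released bracket matches the predicted pose (end edge at wrist row 118–120, right edge 329–330): toe under the lip, +y end on the open claw. Now I'll close the fingers and move over the pressing spot.

>>> {"fn": "servo_tool", "kwargs": {
  "commands": "1 0 0 -3 0;1 20 -10 -3 0;1 40 -20 -3 0;1 54 -28 -3 0;1 54 -28 0 0;1 54 -28 10 0;1 54 -28 20 0;1 54 -28 28 0;1 54 -28 33 0;1 54 -28 36 0;1 54 -28 36 0"
}}

```text
clock: 37.05
position: [0.5253, -0.1079, 0.1004]
tcp_rot: [-0.0, 0.803, 0.596, -0.0]
contact_force: [-0.6, -0.7, 0.3]
finger_gap: 0.0004
grasp_force: 0.0
```

>>> {"fn": "servo_tool", "kwargs": {
  "commands": "1 0 0 1 0;1 0 0 2 0;1 0 0 3 0;1 0 0 4 0;1 0 0 5 0"
}}

```text
clock: 37.55
position: [0.5256, -0.1078, 0.0961]
tcp_rot: [0.0, 0.803, 0.596, 0.0]
contact_force: [0.2, 1.1, -0.3]
finger_gap: 0.0007
grasp_force: 0.0
```

>>> {"fn": "servo_tool", "kwargs": {
  "commands": "1 0 0 1 0;1 0 0 2 0;1 0 0 2 0"
}}

```text
clock: 37.85
position: [0.5255, -0.1077, 0.0938]
tcp_rot: [-0.0, 0.803, 0.596, -0.0]
contact_force: [0.7, 0.4, -0.2]
finger_gap: 0.0006
grasp_force: 0.0
```

>>> {"fn": "servo_tool", "kwargs": {
  "commands": "1 0 0 1 0;1 0 0 1 0"
}}

```text
clock: 38.05
position: [0.5255, -0.1078, 0.0929]
tcp_rot: [-0.0, 0.803, 0.596, -0.0]
contact_force: [0.1, -0.5, 0.7]
finger_gap: 0.0008
grasp_force: 0.0
```

>>> {"fn": "servo_tool", "kwargs": {
  "commands": "1 0 0 1 0;1 0 0 1 0"
}}

```text
clock: 38.25
position: [0.5255, -0.1078, 0.0919]
tcp_rot: [-0.0, 0.803, 0.596, -0.0]
contact_force: [0.9, 0.0, -0.4]
finger_gap: 0.001
grasp_force: 0.0
```

>>> {"fn": "servo_tool", "kwargs": {
  "commands": "1 0 0 1 0;1 0 0 1 0"
}}

```text
clock: 38.45
position: [0.5255, -0.1078, 0.0909]
tcp_rot: [-0.0, 0.803, 0.596, -0.0]
contact_force: [1.1, -0.2, -0.4]
finger_gap: 0.0006
grasp_force: 0.0
```

>>> {"fn": "servo_tool", "kwargs": {
  "commands": "1 0 0 1 0;1 0 0 1 0"
}}

```text
clock: 38.65
position: [0.5255, -0.1078, 0.0899]
tcp_rot: [-0.0, 0.803, 0.596, -0.0]
contact_force: [-0.3, 0.4, -0.5]
finger_gap: 0.0005
grasp_force: 0.0
```

>>> {"fn": "servo_tool", "kwargs": {
  "commands": "1 0 0 1 0;1 0 0 1 0"
}}

```text
clock: 38.85
position: [0.5255, -0.1078, 0.0889]
tcp_rot: [-0.0, 0.803, 0.596, -0.0]
contact_force: [0.3, 0.8, -0.4]
finger_gap: 0.0007
grasp_force: 0.0
```

>>> {"fn": "servo_tool", "kwargs": {
  "commands": "1 0 0 1 0;1 0 0 1 0"
}}

```text
clock: 39.05
position: [0.5255, -0.1078, 0.0879]
tcp_rot: [-0.0, 0.803, 0.596, -0.0]
contact_force: [-0.1, -0.4, -0.3]
finger_gap: 0.0004
grasp_force: 0.0
```

>>> {"fn": "servo_tool", "kwargs": {
  "commands": "1 0 0 1 0;1 0 0 1 0"
}}

```text
clock: 39.25
position: [0.5255, -0.1078, 0.0869]
tcp_rot: [-0.0, 0.803, 0.596, -0.0]
contact_force: [-0.2, -0.5, -0.2]
finger_gap: 0.0004
grasp_force: 0.0
```

>>> {"fn": "servo_tool", "kwargs": {
  "commands": "1 0 0 0.7 0;1 0 0 1.4 0"
}}

```text
clock: 39.45
position: [0.5256, -0.1078, 0.0856]
tcp_rot: [0.0, 0.803, 0.596, 0.0]
contact_force: [0.3, 1.1, 0.9]
finger_gap: -0.0001
grasp_force: 0.0
```

>>> {"fn": "servo_tool", "kwargs": {
  "commands": "1 0 0 0.7 0;1 0 0 1.4 0"
}}

```text
clock: 39.65
position: [0.5256, -0.1078, 0.0841]
tcp_rot: [-0.0, 0.803, 0.596, -0.0]
contact_force: [-0.5, -0.2, -0.1]
finger_gap: 0.0002
grasp_force: 0.0
```

```bash
python3 m.py 14 325 395 236 284 | head -60
```

```text
39.65 [ 0.52557209 -0.10779539  0.08414625] [-0.5 -0.2 -0.1] [-0.05  0.    0.03]
proj [[349.14976769 249.90129644]]
236 +#####.........+++.+###################...............................
237 ######.........+++..#############..+..................................
238 ######..............+############.....................................
239 #####+......+....+..+############.....................................
240 ##+......+...+......+#############....................................
241 ##+...+++++.......################....................................
242 ###+++++..........#################...................................
243 ###++.............##################..................................
244 ##................##################+.................................
245 ##................###################.................................
246 ##................+###################................................
247 ##................+###################................................
248 ##................+####################...............................
249 ##...
[... 2415 characters left out ...]
++++.................................+............
282 ............#++++..++++++..............................+++............
283 .............++++...+++++...........................++++++............
 col 225 [232, 231, 231, 231, 233, 233, 234, 235, 237, 237, 238, 239, 238, 237, 237, 236, 235, 235, 235, 235, 235, 236, 236, 235]
 col 280 [176, 127, 130, 132, 136, 141, 146, 152, 127, 83, 159, 167, 165, 164, 157, 3, 16, 16, 19, 28, 29, 30, 41, 41]
 col 322 [133, 135, 128, 150, 136, 121, 132, 131, 129, 129, 127, 131, 131, 132, 129, 7, 15, 17, 18, 32, 31, 30, 32, 33]
 row 270 L [233, 232, 231, 230, 230, 232, 232, 233, 234, 235, 235, 235] R [24, 21, 16, 17, 19, 18, 17, 15, 15, 16, 17, 15, 18, 17]
```

>>> {"fn": "servo_tool", "kwargs": {
  "commands": "1 0 0 0.7 0;1 0 0 1.4 0"
}}

```text
clock: 40.0
position: [0.5256, -0.1078, 0.0828]
tcp_rot: [0.0, 0.803, 0.596, 0.0]
contact_force: [-0.0, 0.1, -0.1]
finger_gap: 0.0006
grasp_force: 0.0
```

>>> {"fn": "servo_tool", "kwargs": {
  "commands": "1 0 0 0.6 0;1 0 0 1.2 0"
}}

```text
clock: 40.2
position: [0.5256, -0.1078, 0.0816]
tcp_rot: [-0.0, 0.803, 0.596, -0.0]
contact_force: [-0.7, -0.4, -0.6]
finger_gap: 0.0007
grasp_force: 0.0
```

>>> {"fn": "servo_tool", "kwargs": {
  "commands": "1 0 0 0.5 0;1 0 0 1 0"
}}

```text
clock: 40.4
position: [0.5256, -0.1078, 0.0806]
tcp_rot: [-0.0, 0.803, 0.596, -0.0]
contact_force: [-0.4, 0.5, 0.1]
finger_gap: 0.0005
grasp_force: 0.0
```

```bash
python3 - <<'E'
from h import *
for f,vs in(('w13',range(116,290,12)),('w14',range(262,300,4))):
    c=dict(np.load(f'pics/{f}.npz'));g=c['color'].max(2)
    for v in vs:
        b=(g[v,190:345]<45);print(f,v,''.join('#' if k else '.' for k in b[::2]))
a=-.298;ex=np.array([np.cos(a),np.sin(a),0]);ey=np.array([-np.sin(a),np.cos(a),0]);ez=np.array([0,0,1.])
for h in(.042,.048,.052):
  for th in(.1,.137,.2):
    N=np.array([.5228,-.136+(h-.052)*.25,h]);o=[]
    for b in((-25,47.5,0),(25,47.5,0)):
        p=N+(b[0]*ex+(-47.3+95*np.cos(th))*ey+95*np.sin(th)*ez)/1e3;o+=[proj(dict(np.load(f'pics/{f}.npz')),p)[0].round(0).tolist() for f in('w13','w14','s14')]
    print(h,th,o)
E
```

```text
w13 116 ..............................................................................
w13 128 ................................................######################........
w13 140 ..................##............................................#.............
w13 152 .......#..........#########.####................................#.............
w13 164 ..................####..#########################################.............
w13 176 ........#..........###################################################........
w13 188 ....................######...............................#############........
w13 200 .........#..........#######......########################.......######........
w13 212 .....................####.......................................######........
w13 224 ......................####...........#..........#################.............
w13 236 ......................##############.....................#############........
w13 248 .......................###########...###...###########################........
w13 260 .......................######...............####
[... 1343 characters left out ...]
55.0], [331.0, 127.0], [401.0, 271.0], [357.0, 249.0]]
0.048 0.1 [[229.0, 120.0], [279.0, 262.0], [339.0, 255.0], [330.0, 120.0], [399.0, 262.0], [356.0, 249.0]]
0.048 0.137 [[227.0, 121.0], [278.0, 266.0], [339.0, 254.0], [331.0, 122.0], [401.0, 266.0], [356.0, 248.0]]
0.048 0.2 [[225.0, 124.0], [277.0, 273.0], [339.0, 253.0], [331.0, 125.0], [403.0, 274.0], [357.0, 247.0]]
0.052 0.1 [[226.0, 118.0], [277.0, 263.0], [339.0, 254.0], [330.0, 119.0], [401.0, 263.0], [356.0, 248.0]]
0.052 0.137 [[225.0, 120.0], [277.0, 267.0], [339.0, 253.0], [330.0, 120.0], [402.0, 268.0], [356.0, 247.0]]
0.052 0.2 [[222.0, 122.0], [275.0, 275.0], [339.0, 251.0], [330.0, 123.0], [404.0, 276.0], [356.0, 245.0]]
```

>>> {"fn": "servo_tool", "kwargs": {
  "commands": "1 0 0 0.6 0;1 0 0 1.2 0"
}}

```text
clock: 40.6
position: [0.5256, -0.1078, 0.0794]
tcp_rot: [0.0, 0.803, 0.596, 0.0]
contact_force: [0.1, 0.2, 0.3]
finger_gap: 0.0009
grasp_force: 0.0
```

>>> {"fn": "servo_tool", "kwargs": {
  "commands": "1 0 0 0.6 0;1 0 0 1.2 0"
}}

```text
clock: 40.8
position: [0.5256, -0.1078, 0.0782]
tcp_rot: [-0.0, 0.803, 0.596, -0.0]
contact_force: [-0.8, -0.1, -0.5]
finger_gap: 0.0002
grasp_force: 0.0
```

>>> {"fn": "servo_tool", "kwargs": {
  "commands": "1 0 0 0.5 0;1 0 0 1 0"
}}

```text
clock: 41.0
position: [0.5256, -0.1078, 0.0772]
tcp_rot: [0.0, 0.803, 0.596, -0.0]
contact_force: [0.8, -0.4, 0.2]
finger_gap: 0.0007
grasp_force: 0.0
```

```bash
python3 - <<'E'
from h import *
W={f:dict(np.load(f'pics/{f}.npz')) for f in('w1','w5','w6')}
for k,o in((0,{'w1':(281.4,161.4),'w5':(224,216),'w6':(192,252)}),(1,{'w1':(369.3,160.7),'w5':(340.8,214.4),'w6':(345.6,250.4)})):
    A=[];b=[]
    for f,u in o.items():
        p,d=ray(W[f],u);d=d[0]/np.linalg.norm(d[0]);M=np.eye(3)-np.outer(d,d);A.append(M);b.append(M@p)
    x=np.linalg.lstsq(np.vstack(A),np.hstack(b),rcond=None)[0];print(k,x.round(4),'h',(x[2]-.014).round(4),[np.round(proj(W[f],x)[0]-u,1).tolist() for f,u in o.items()])
w=cap('wrist','w15');g=w['color'].max(2);s=ctrl.read_state()
print(g[240:300:2,300].tolist());
a=-.298;ex=np.array([np.cos(a),np.sin(a),0]);ey=np.array([-np.sin(a),np.cos(a),0])
for h in(.042,.045,.048):
  for th in(.05,.1,.137):
    p=np.array([.5228,-.136+(h-.052)*.25,h])+((-47.3+95*np.cos(th))*ey-25*ex)/1e3+[0,0,.095*np.sin(th)];print(h,th,proj(w,p).round(0))
for v in(270,280,290):print(v,''.join('#' if k<45 else '.' for k in g[v,230:420:2]))
E
```

```text
0 [ 0.5048 -0.0851  0.0643] h 0.0503 [[0.3, 0.0], [-1.4, -0.3], [1.3, 0.3]]
1 [ 0.5661 -0.1046  0.06  ] h 0.046 [[-0.7, -0.3], [0.3, 0.4], [0.8, 0.0]]
[132, 135, 128, 234, 246, 230, 115, 93, 94, 92, 92, 93, 79, 81, 79, 84, 3, 17, 18, 15, 24, 27, 29, 27, 29, 28, 30, 31, 30, 32]
0.042 0.05 [[281. 261.]]
0.042 0.1 [[280. 265.]]
0.042 0.137 [[279. 270.]]
0.045 0.05 [[280. 262.]]
0.045 0.1 [[279. 267.]]
0.045 0.137 [[278. 271.]]
0.048 0.05 [[278. 263.]]
0.048 0.1 [[277. 268.]]
0.048 0.137 [[276. 272.]]
270 ...#...........................................................................................
280 .....................###################################################################.......
290 .........#...........##############################..####################################......
```

```bash
python3 - <<'E'
from h import *
w=dict(np.load('pics/w15.npz'));g=w['color'].max(2)
ch=lambda x:'#' if x<14 else 'X' if x<22 else 'o' if x<45 else '-' if x<90 else '.'
for v in range(262,420,4):print(v,''.join(ch(x) for x in g[v,250:430:2]))
d=cap('side','d15')
s=ctrl.read_state();print(proj(d,[s['position'],s['position']-[0,0,.025]]).round(1))
g=d['color'].max(2)
for v in range(205,262):print(v,''.join(ch(x) for x in g[v,270:345]))
E
```

```text
262 .--.-------...................................................-.............-------.------
266 ----.------..............-....................................-..............--------.----
270 ----------...............-....................................-...............------------
274 ......---...#XXXXXXXXXXXXXXXXXXXXXXXXXXX#XXXXX#XX#XXXXXXXXXXXXXXXXX##X#XXXXX#..----.......
278 ........-..oXXXXXXXXXXXXXXXXXXXXooXXXXXXXXXXXXXXXXXXXXXXXXXXXXXXXXXXX#XXXXXXX-..-..-......
282 ........---Xoooooooooooooooooooooooooooooooooo-oooooooooooooooooooooooooXXXXX#---.........
286 .......----Xoooooooooooooooooooooooooooooooo-oooooooXXXXX##XXXXX#XXX##X#XX#X#X#--.........
290 ...........oooooooooooooooooooooooooooooo--ooooooooXXXXXX##XXXX#XXXXX#XX#XXXXXX-........--
294 ...........-oooo-oooooooooooooooooooooooooooooooooooooXXXoXXXX#XXXXXXXXXX#XXXXX#.......---
298 ............o---oo-ooooooooooooooooo--ooooooooooooooooooXXXoooXXXXXXXXX#X#XXXXXXX......---
302 ............ooooooooooooooooo..............................-XoooXXXXXXXXXX#XXXXX#......---
306 ............ooooooooooooXXXo#...................#X#
[... 6590 characters left out ...]
--------.....................-------........................
254 ..............---------------...............-------........................
255 ..............---------------------.-......-------.........................
256 ...............-...----------------------..-------.........................
257 ....................--..-------------------.------.........................
258 .........................--.---------------....--..........................
259 ..........--..................----...------................................
260 .........-............................-....................................
261 ..........-................................................................
```

```bash
python3 - <<'E'
from h import *
d=dict(np.load('pics/d15.npz'));s=dict(np.load('pics/s14.npz'));w=dict(np.load('pics/w15.npz'))
a=-.298;ex=np.array([np.cos(a),np.sin(a),0]);ey=np.array([-np.sin(a),np.cos(a),0]);ez=np.array([0,0,1.])
for h in(.042,.048,.054):
  N=np.array([.5228,-.136+(h-.052)*.25,h])
  for th in(.0,.137,.25):
    o=[]
    for b in((-25,47.5,0),(25,47.5,0),(25,47.5,36)):
        Y=-47.3+95*np.cos(th)-b[2]*np.sin(th);Z=95*np.sin(th)+b[2]*np.cos(th);p=N+(b[0]*ex+Y*ey+Z*ez)/1e3
        o+=[proj(c,p)[0].round(0).astype(int).tolist() for c in(d,w)]
    print(h,th,o)
T=ctrl.read_state()['position'];print('tip corners w',[proj(w,T+(x*ex+y*ey)/1e3-[0,0,z])[0].round(0).tolist() for x,y,z in((-17,9,.025),(17,9,.025),(-17,9,.008),(17,9,.008),(-17,9,-.02))])
E
```

```text
0.042 0.0 [[312, 240], [282, 256], [294, 237], [397, 257], [293, 226], [413, 292]]
0.042 0.137 [[312, 236], [279, 270], [294, 233], [402, 270], [294, 221], [419, 325]]
0.042 0.25 [[312, 232], [277, 285], [294, 229], [406, 285], [295, 217], [424, 357]]
0.048 0.0 [[312, 239], [280, 258], [294, 236], [398, 259], [293, 225], [416, 296]]
0.048 0.137 [[312, 234], [276, 272], [294, 231], [404, 272], [294, 219], [422, 330]]
0.048 0.25 [[312, 231], [274, 288], [294, 228], [408, 289], [295, 215], [428, 364]]
0.054 0.0 [[312, 237], [277, 260], [294, 234], [400, 261], [293, 223], [418, 300]]
0.054 0.137 [[312, 233], [274, 275], [294, 230], [405, 275], [294, 218], [425, 336]]
0.054 0.25 [[312, 229], [271, 291], [294, 226], [410, 292], [295, 214], [431, 372]]
tip corners w [[284.0, 284.0], [365.0, 284.0], [280.0, 302.0], [369.0, 303.0], [272.0, 342.0]]
```

```bash
python3 - <<'E'
from h import *
for f in('w14','w15'):
    g=dict(np.load(f'pics/{f}.npz'))['color'].max(2)
    for u in(312,330,350):print(f,u,g[284:330:2,u].tolist())
E
```

```text
w14 312 [28, 29, 30, 26, 87, 119, 116, 117, 118, 1, 13, 17, 17, 17, 18, 19, 17, 17, 18, 17, 17, 17, 16]
w14 330 [46, 44, 39, 29, 124, 113, 115, 114, 116, 79, 14, 14, 16, 17, 16, 17, 17, 16, 18, 16, 17, 17, 16]
w14 350 [31, 30, 30, 22, 126, 115, 116, 115, 118, 79, 12, 21, 22, 20, 20, 20, 20, 20, 19, 20, 20, 18, 19]
w15 312 [28, 27, 28, 28, 30, 29, 28, 25, 105, 117, 118, 115, 11, 18, 18, 19, 17, 15, 18, 16, 15, 17, 15]
w15 330 [35, 40, 40, 43, 46, 44, 37, 38, 122, 115, 116, 114, 8, 18, 16, 17, 16, 18, 18, 18, 16, 18, 16]
w15 350 [29, 32, 35, 33, 30, 33, 30, 36, 124, 117, 118, 7, 20, 21, 22, 21, 20, 20, 21, 22, 20, 20, 20]
```

The fingertips always appear at wrist row ~307, about 8–11 mm ahead of the TCP, so they are only now reaching the plate. I'll keep feeling downward.

>>> {"fn": "servo_tool", "kwargs": {
  "commands": "1 0 0 0.6 0;1 0 0 1.2 0"
}}

```text
clock: 41.3
position: [0.5256, -0.1078, 0.076]
tcp_rot: [0.0, 0.803, 0.596, 0.0]
contact_force: [0.8, -0.5, 0.8]
finger_gap: 0.0007
grasp_force: 0.0
```

>>> {"fn": "servo_tool", "kwargs": {
  "commands": "1 0 0 0.6 0;1 0 0 1.2 0"
}}

```text
clock: 41.5
position: [0.5256, -0.1078, 0.0748]
tcp_rot: [0.0, 0.803, 0.596, 0.0]
contact_force: [0.0, 0.5, 0.9]
finger_gap: 0.0005
grasp_force: 0.5
```

>>> {"fn": "servo_tool", "kwargs": {
  "commands": "1 0 0 0.5 0;1 0 0 1 0"
}}

```text
clock: 41.7
position: [0.5257, -0.1079, 0.0742]
tcp_rot: [0.0, 0.803, 0.596, -0.0]
contact_force: [-2.1, -0.9, 5.7]
finger_gap: 0.0006
grasp_force: 2.7
```

Contact. Pressing on in small steps.

>>> {"fn": "servo_tool", "kwargs": {
  "commands": "1 0 0 0.5 0;1 0 0 1 0;1 0 0 1.5 0"
}}

```text
clock: 42.0
position: [0.5261, -0.1085, 0.0733]
tcp_rot: [0.001, 0.803, 0.596, -0.0]
contact_force: [-3.0, -1.6, 8.5]
finger_gap: 0.0006
grasp_force: 4.5
```

>>> {"fn": "servo_tool", "kwargs": {
  "commands": "1 0 0 0.5 0;1 0 0 1 0;1 0 0 1.5 0"
}}

```text
clock: 42.3
position: [0.5264, -0.1089, 0.0723]
tcp_rot: [0.001, 0.803, 0.596, 0.0]
contact_force: [-3.2, -2.6, 11.8]
finger_gap: 0.0007
grasp_force: 5.8
```

>>> {"fn": "servo_tool", "kwargs": {
  "commands": "1 0 0 0.5 0;1 0 0 1 0"
}}

```text
clock: 42.5
position: [0.5267, -0.1092, 0.0716]
tcp_rot: [0.002, 0.803, 0.596, 0.0]
contact_force: [-2.5, -3.1, 12.8]
finger_gap: 0.0002
grasp_force: 6.2
```

>>> {"fn": "servo_tool", "kwargs": {
  "commands": "1 0 0 0.5 0;1 0 0 1 0"
}}

```text
clock: 42.7
position: [0.5271, -0.1093, 0.0708]
tcp_rot: [0.002, 0.803, 0.596, 0.0]
contact_force: [-3.0, -2.3, 12.1]
finger_gap: 0.0004
grasp_force: 6.3
```

>>> {"fn": "servo_tool", "kwargs": {
  "commands": "1 0 0 0.5 0;1 0 0 1 0"
}}

```text
clock: 42.9
position: [0.5273, -0.1093, 0.0698]
tcp_rot: [0.002, 0.803, 0.596, 0.001]
contact_force: [-1.4, -2.6, 11.8]
finger_gap: 0.0003
grasp_force: 5.7
```

>>> {"fn": "servo_tool", "kwargs": {
  "commands": "1 0 0 0.5 0;1 0 0 1 0"
}}

```text
clock: 43.1
position: [0.5273, -0.1091, 0.0687]
tcp_rot: [0.002, 0.803, 0.596, 0.001]
contact_force: [-1.1, -2.0, 9.1]
finger_gap: 0.0005
grasp_force: 4.4
```

Past the peak; a bit more.

>>> {"fn": "servo_tool", "kwargs": {
  "commands": "1 0 0 0.5 0;1 0 0 1 0"
}}

```text
clock: 43.3
position: [0.527, -0.1089, 0.0672]
tcp_rot: [0.002, 0.803, 0.596, 0.001]
contact_force: [0.0, -1.5, 3.9]
finger_gap: 0.0002
grasp_force: 2.6
```

>>> {"fn": "servo_tool", "kwargs": {
  "commands": "1 0 0 0.5 0;1 0 0 0.8 0"
}}

```text
clock: 43.5
position: [0.526, -0.1081, 0.0654]
tcp_rot: [0.001, 0.803, 0.596, 0.0]
contact_force: [0.9, -0.6, 0.9]
finger_gap: 0.0003
grasp_force: 0.5
```

>>> {"fn": "servo_tool", "kwargs": {
  "commands": "1 0 0 0 0;1 0 0 0 0;1 0 0 -3 0;1 0 0 -20 0;1 0 0 -50 0;1 0 0 -90 0;1 0 0 -110 0;1 0 0 -110 0;1 0 0 -110 0;1 0 0 -110 0"
}}

```text
clock: 44.5
position: [0.5245, -0.1073, 0.1732]
tcp_rot: [-0.001, 0.803, 0.596, -0.001]
contact_force: [-1.0, 0.2, -0.0]
finger_gap: 0.0004
grasp_force: 0.0
```

```bash
python3 - <<'E'
from h import *
w=cap('wrist','w16');d=cap('side','d16');s=ctrl.read_state();print(s['clock'],s['position'],s['contact_force'].round(1))
a=-.298;ex=np.array([np.cos(a),np.sin(a),0]);ey=np.array([-np.sin(a),np.cos(a),0]);ez=np.array([0,0,1.])
N=np.array([.5228,-.136,.052])
for th in(0,.137):
  for b in((-25,47.5,0),(25,47.5,7),(25,47.5,36),(25,-47.5,36)):
    Y=-47.3+(b[1]+47.5)*np.cos(th)-b[2]*np.sin(th);Z=(b[1]+47.5)*np.sin(th)+b[2]*np.cos(th);p=N+(b[0]*ex+Y*ey+Z*ez)/1e3
    print(th,b,proj(w,p)[0].round(0),proj(d,p)[0].round(0))
I=w['color'].astype(int);r=(I[...,0]>140)&(I[...,1]<60)&(I[...,2]<60);v,u=np.where(r);print('red w16',u.min(),u.max(),v.min(),v.max()) if len(u) else print('no red')
g=I.max(2);ch=lambda x:'#' if x<22 else 'o' if x<45 else '-' if x<90 else '.'
for v in range(100,300,5):print(v,''.join(ch(x) for x in g[v,210:410:3]))
g=d['color'].max(2)
for v in range(208,250):print(v,''.join(ch(x) for x in g[v,280:330]))
E
```

```text
44.6 [ 0.52454872 -0.10735284  0.17322099] [ 0.2 -0.6  0.1]
0 (-25, 47.5, 0) [296. 204.] [312. 238.]
0 (25, 47.5, 7) [377. 208.] [294. 232.]
0 (25, 47.5, 36) [384. 221.] [293. 224.]
0 (25, -47.5, 36) [376. 370.] [303. 205.]
0.137 (-25, 47.5, 0) [294. 211.] [312. 233.]
0.137 (25, 47.5, 7) [380. 216.] [294. 228.]
0.137 (25, 47.5, 36) [386. 238.] [294. 218.]
0.137 (25, -47.5, 36) [376. 376.] [303. 204.]
red w16 305 331 196 208
100 ................-............................................-...-.
105 ................-..................................................
110 ................-..................................................
115 ................-..................................................
120 ...................................................................
125 ............................-.-.........................-..........
130 .............................-....................................-
135 .............................-...........--............-..........-
140 .....................-.......-..........-..............-..-.......-
145 ....................
[... 3817 characters left out ...]
.............................--------...
238 .......................................--------...
239 .......................................--------...
240 .......................................-------....
241 ......................................--------....
242 ......................................-------.....
243 ......................................-------.....
244 ......................................-------.....
245 .....................................-------......
246 ..................---...............--------......
247 ...................-................-------.......
248 ...................................--------.......
249 ...--..............................--------.......
```

The end edge and flange now match the flat pose (flange top corner at wrist ≈(382,220), predicted (384,221) flat against (386,238) tilted). The upper jaw covers the plate end, the red tab has swung over, and the robot is clear.

```bash
python3 -c "
from cell import ctrl
print(ctrl.hand_in())"
```

```text
the job is handed in; nothing more can be done
None
```

The bracket is in the nest with its toe under the lip. The last camera check showed it lying flat with the claw snapped shut over its other end, and I handed the job in at about 45 s; the peak pressing force I read was about 13 N, and the hand-in returned no verdict.

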